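Find the heavy side of a rotor on the balancing stand

ROBOT

A 6-joint arm with a two-finger parallel gripper is mounted at the origin on the work surface. World frame = base frame: x ahead of the robot, y to its left, z up, the work surface at z = 0. Lengths are in m, angles in rad, forces in N, time in s.
With the tool pointing down it reaches from about 0.35 to 0.975 m from the base axis. Payload 17.4 kg.
Tool frame: the origin (TCP) lies at the very end of the fingers, on their centre line; the grasp point (between the pads) lies 19 mm behind it; z points along the fingers, y is the line along which they close (so a half turn about z gives the same grasp; the last joint's range is limited). The gripper opens to 85 mm and grips with 20 to 120 N. Pads are 22 mm wide; open, the fingers measure 114 mm over their backs; the gripper's body (76 mm by 85 mm) begins 54 mm behind the grasp point. The pads swing forward as they close: fully open they stand 13 mm farther back than shut.
Start: joints at [-0.038, 0.116, 1.442, -0, 1.584, -0.038], TCP at [0.675, -0, 0.231] pointing down, gripper open.
Joint ranges: [-2.83, 2.83], [-0.83, 2.19], [0.07, 2.5], [-1.14, 4.28], [0.01, 3], [-2.97, 2.97]. Speed limits (rad/s): [1.89, 1.89, 2.22, 3.14, 3.14, 3.14].

INTERFACE

Orientations are given as a rotation vector (axis times angle).
In Python, from cell import manip gives the robot as it stands. The module is installed in compiled form; this text tells all that it offers.
- The arm moves only by the shell command python3 -m creep 'ROWS' [FORCE]. ROWS is JSON, a list of rows, each an object of numbers: "dx", "dy", "dz": the shift along the world's x, y, z in m; "rx", "ry", "rz": the turn, a rotation vector about the world's x, y, z in rad; "fingers": the opening, from 0 (shut) to 1 (fully open). A call has 1 to 8 rows; each row is the pose to reach, as a shift and turn from the pose commanded when the call began; what a row does not reach only later rows make up. A row lasts 1/10 s, in which the tool goes at most 50 mm and 8.59 degrees, less where a joint would pass 70% of its speed; a pose out of reach is approached as far as the arm can. A call with a gripper value outside its range is refused whole. The fingers move at their own pace and stop on an object; FORCE is the grip in N (left out, the last holds). Time passes only in rows, so rows that repeat a pose let the fingers close. It gives the time, the measured TCP pose, the force, the opening and the grip force at its end, in the units of the state.
- manip.get_obs(): the state, without advancing time (a new reading comes with each control period).
- manip.camera(name): name is "scene" or "side" or "wrist"; returns a dict with "image" (400x640x3 uint8, red, green, blue), "mtx" (3x3 intrinsics, pixels), "position" and "orientation" of the camera in the world. Camera axes: x right, y up, looking along -z (the intrinsics and any distortion apply to the point x, -y, -z); pixel columns grow to the right and rows downward; lengths in m; the calibration is good to about 2 mm. A picture is of the moment at which its call begins. There is no depth.
- manip.sign_off(): hands the job in; it is judged then, once.
The state is a dict: "time": time; "qpos": joint angles; "qd": joint speeds; "effort": joint torques, N m; "tcp_pos": TCP position; "ee_rot": TCP orientation; "contact_force": force on the tool from outside, world axes, zero at the start; "ft_torque": the same for the moment, N m; "finger_gap": opening from 0.0 (shut) to 1.0 (fully open); "grip_force": force on a finger pad.
Only numpy, scipy, OpenCV 4.12 (cv2) and the standard library are available. Lean on these libraries where they do the work, as an engineer would, in place of code of your own. Each camera call takes 0.05 s, during which the arm holds its last target. There are 200 camera calls.

TASK

Lower the steel ballast plate over the two locating pins on the balancing stand's foot until it lies flush, and let go of it. Then take the square knob of the rotor, turn the rotor by hand and feel which side of it is heavy (nothing on the outside shows it, and its stiff bearing will not swing down by itself). Finish still gripping the knob, at rest, with the heavy side straight down the slope, at the pointer; leave the other things on the bench where they are.

Things in the scene. Friction and masses are not known exactly. Their poses are not given: they have to be found in the camera images.
- ballast: loose steel ballast plate, 100 (its x) x 66 (its y) x 12 mm, 0.6 kg, lying flat; two 10 mm through holes on its x axis, 36 mm either side of the centre; at the centre a black grip bar stands on it, 36 mm long along x, 14 mm thick along y, top 48 mm above the underside. Origin: centre of the underside, z up. It fits either way round.
- stand: balancing stand, fixed to the bench: grey foot plate 150 (its x) x 300 (its y) x 12 mm, origin at the centre of its underside, z up, its x roughly away from the robot. Pins at its +y end; at y = -70 mm an inclined bearing carries the rotor, an aluminium drum 132 mm across, 30 mm thick. A small steel pointer stands on the foot's -x edge below the drum's lowest edge.
- stand_seat (a point): point on the foot's top face midway between the two steel pins, at (0, 85, 12) mm in the stand; axes as the stand's. The pins stand at x = -36 and +36 mm from it, 8 mm thick with tapered tips, 19 mm tall. The seated ballast's origin is here, its x along the stand's x, either way round.
- stand_low (a point): lowest place, next to the pointer, of the hidden slug's 45 mm circle (radius) about the rotor's axis, inside the drum; fixed to the stand. The slug's centre must finally be here. The slug (about 0.35 kg) is fixed in the rotor at an unknown angle and pulls with up to 0.09 N m, most when level with the axis, nil when lowest or highest; the rest of the rotor (0.25 kg) is balanced.
- rotor_knob (a point): centre of the rotor's black square knob, at (-32, -70, 121) mm in the stand; 26 x 26 mm, 28 mm deep along the axis, from 12 to 40 mm off the drum's face. Axes: z along the rotor's axis out of the face, leaning 35 degrees from vertical towards the stand's -x; x, y square to the knob's sides, turning with the rotor. A fine line on the face marks its +x and says nothing of the heavy side.
- rotor (a joint): turn of the rotor in rad about rotor_knob's z, counter-clockwise positive looking onto its face; no stops. At 0 its +x points straight up the slope, away from the pointer. Dry bearing friction of about 0.105 N m keeps the rotor where it is left: turning is stiffer while the slug climbs, lighter while it sinks.
- beaker: clear glass beaker, 72 mm across, 110 mm tall; loose bystander, leave it alone. Origin: centre of its underside
- reagent: amber glass bottle, 64 mm across, 150 mm tall; loose bystander, leave it alone. Origin: centre of its underside
- jar: clear jar, 52 mm across, 65 mm tall; loose bystander, leave it alone. Origin: centre of its underside
- driver: screwdriver lying flat, 160 mm long; loose bystander, leave it alone. Origin: middle of its length, underside
- spanner: spanner lying flat, 140 mm long; loose bystander, leave it alone. Origin: middle of its length, underside
- weight: brass weight, 36 mm across, 46 mm tall; loose bystander, leave it alone. Origin: centre of its underside
There are look-alikes about, which are no part of the job. What is shaped like the ballast but green is not meant.

How it is judged:
On the way, in this order (a step that is already met when the one before it is completed fails the run):
1. the ballast plate lies flush on the foot over both pins, let go (horizontal distance between ballast and stand_seat below 0.004 m and z of ballast in the frame of stand_seat below 0.0025 m and angle between the x axis of ballast and the x axis of stand, either way round below 0.06 rad and angle between ballast's own z axis and vertical below 0.04 rad and contact force between the fingers and ballast below 0.2 N and linear speed of ballast below 0.02 m/s), for 0.2 s.
2. the rotor is turned by its knob in the fingers (contact force between the fingers and rotor_c2 above 2 N and (velocity of joint rotor above 0.05 rad/s or velocity of joint rotor below -0.05 rad/s)), for 0.1 s.
At the end, for the whole second after the job is handed in: the ballast plate is flush on the foot over both pins (within 4 mm across, 2.5 mm in height, 0.06 rad), not held; the fingers grip the rotor's knob with over 2 N; the rotor is at rest (under 0.03 rad/s) with the heavy slug within 15.6 mm (about 20 degrees) of its lowest place at the pointer (horizontal distance between ballast and stand_seat below 0.004 m and z of ballast in the frame of stand_seat below 0.0025 m and angle between the x axis of ballast and the x axis of stand, either way round below 0.06 rad and angle between ballast's own z axis and vertical below 0.04 rad and contact force between the fingers and rotor_c2 above 2 N and distance between slug_c0 and stand_low below 0.0156 m and velocity of joint rotor between -0.03 and 0.03 rad/s and contact force between the fingers and ballast below 0.2 N); the arm keeps its last pose, push and grip.
It fails at once if the ballast plate is dropped onto the stand (over 0.45 m/s just above its seat) (distance between ballast and stand_seat below 0.04 m and linear speed of ballast above 0.45 m/s).
It fails at once if a bystander is shoved more than 30 mm or knocked over (distance of any of beaker, reagent, jar, driver, spanner, weight from where it was at the start of the episode above 0.03 m or angle between any of beaker, reagent, jar, weight's own z axis and vertical above 0.5 rad).
It also fails if it takes over 72 s, if anything falls off the work surface, if the arm or the gripper's body presses on something with over 40 N, if the wrist force passes 120 N, or if a joint passes its speed limit or range.

## Working session

There is one attempt and no reset: what is moved stays moved. The work goes in short steps, Python scripts to look and compute and a shell command to move; the robot and the scene stay as the last step left them, time stands still between calls to the robot, and variables do not carry over. Pictures are saved under pics/ and viewed, at most 10 in all, crops included, and the job is handed in when it is done.

```bash
mkdir -p pics; cat > h.py <<'E'
import cv2,numpy as np,pickle
from cell import manip
from scipy.spatial.transform import Rotation as R
def snap(name,out):
    c=manip.camera(name); pickle.dump(c,open(f'pics/{out}.pkl','wb'))
    cv2.imwrite(f'pics/{out}.png',c['image'][:,:,::-1]); return c
def Rm(o):
    o=np.array(o,float)
    return o if o.shape==(3,3) else (R.from_rotvec(o).as_matrix() if o.size==3 else R.from_quat(o).as_matrix())
def proj(c,P):
    p=(np.atleast_2d(P)-c['position'])@Rm(c['orientation']); p=p*[1,-1,-1]
    q=p@np.array(c['mtx']).T; return q[:,:2]/q[:,2:]
def ray(c,uv,z):
    d=np.linalg.inv(c['mtx'])@np.array([uv[0],uv[1],1.]); d=Rm(c['orientation'])@(d*[1,-1,-1])
    return np.array(c['position'])+d*(z-c['position'][2])/d[2]
E
python3 - <<'E'
from h import *
for n in("scene","side","wrist"):
    c=snap(n,n+"0"); print(n,[k for k in c],c['position'],c['orientation'],c['mtx'])
a=[cv2.imread(f'pics/{n}0.png') for n in("scene","side")]
print(manip.get_obs())
E
```

```text
scene ['image', 'mtx', 'position', 'orientation'] [1.04449565 0.40082832 1.03359685] [0.32837567 0.643235   2.08463435] [[379.01391796   0.         313.6594584 ]
 [  0.         379.01391796 204.34649343]
 [  0.           0.           1.        ]]
side ['image', 'mtx', 'position', 'orientation'] [ 0.21151303 -0.69352546  0.76981626] [ 0.83401753 -0.16978001 -0.38113645] [[404.8068998    0.         318.78054949]
 [  0.         404.8068998  194.79151871]
 [  0.           0.           1.        ]]
wrist ['image', 'mtx', 'position', 'orientation'] [0.67395019 0.08140281 0.37259006] [-3.19779094e-01  4.12415310e-04  9.89231104e-05] [[335.61697631   0.         311.45516535]
 [  0.         335.61697631 203.1629552 ]
 [  0.           0.           1.        ]]
{'time': 0.15, 'qpos': array([-3.77666777e-02,  1.16402146e-01,  1.44210122e+00, -2.17161426e-05,
        1.58394797e+00, -3.77880818e-02]), 'qd': array([-0.00131549, -0.00256771, -0.00189848, -0.00044485, -0.00063824,
       -0.00131925]), 'effort': array([ 7.81324125e-04, -7.32512355e+01, -6.32847619e+01, -3.31336332e-05,
        5.00968890e-03,  2.64853352e-04]), 'tcp_pos': array([6.74875991e-01, 1.19524119e-05, 2.30720560e-01]), 'ee_rot': array([-2.22098309e+00, -2.22103002e+00,  9.41885615e-04]), 'contact_force': array([-0.38236244, -0.28073191, -0.08029793]), 'ft_torque': array([ 0.01529216, -0.02970238, -0.0512216 ]), 'grip_force': 0.0, 'finger_gap': 1.0049054331586613}
```

View pics/scene0.png

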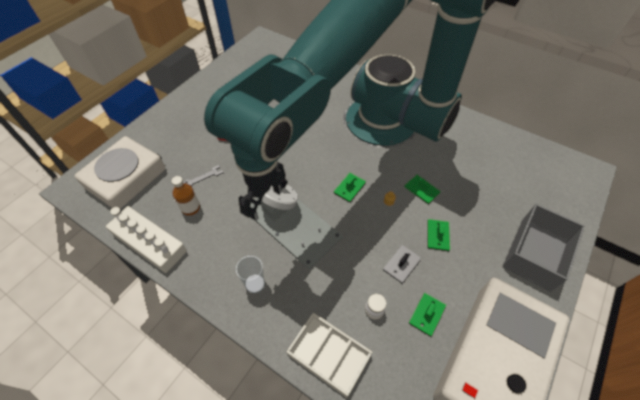

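View pics/side0.png

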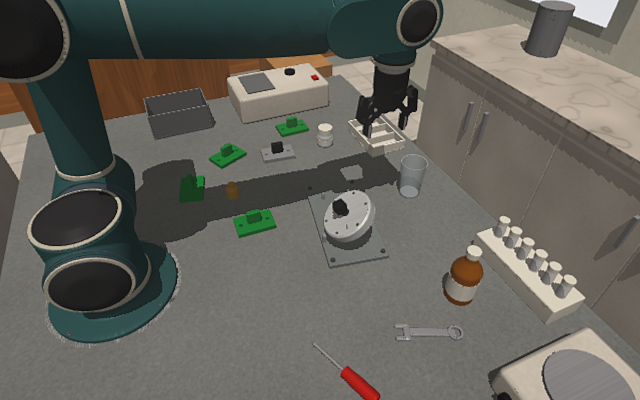

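The only grey plate with a black bar is at scene (402,263), which is side (278,152). The four others, at scene (350,186), (422,189), (438,235) and (428,314), are green look-alikes. I'll confirm this in one enlarged crop that also shows the stand.

```bash
python3 - <<'E'
from h import *
s=cv2.imread('pics/scene0.png');d=cv2.imread('pics/side0.png')
f=lambda i,x,y,w,h,k:cv2.resize(i[y:y+h,x:x+w],None,fx=k,fy=k,interpolation=cv2.INTER_CUBIC)
A=f(s,370,230,66,66,6);B=f(d,245,130,66,44,6);C=f(d,300,145,100,130,4.5)
o=np.zeros((600,800,3),np.uint8);o[:264,:396]=B[:264,:396];o[264:264+336,:396]=A[:336];o[:585,350-0+0:800]=C if 0 else np.pad(C,((0,0),(0,0),(0,0)))
cv2.imwrite('pics/crop1.png',o)
E
```

```text
(no output)
```

View pics/crop1.png

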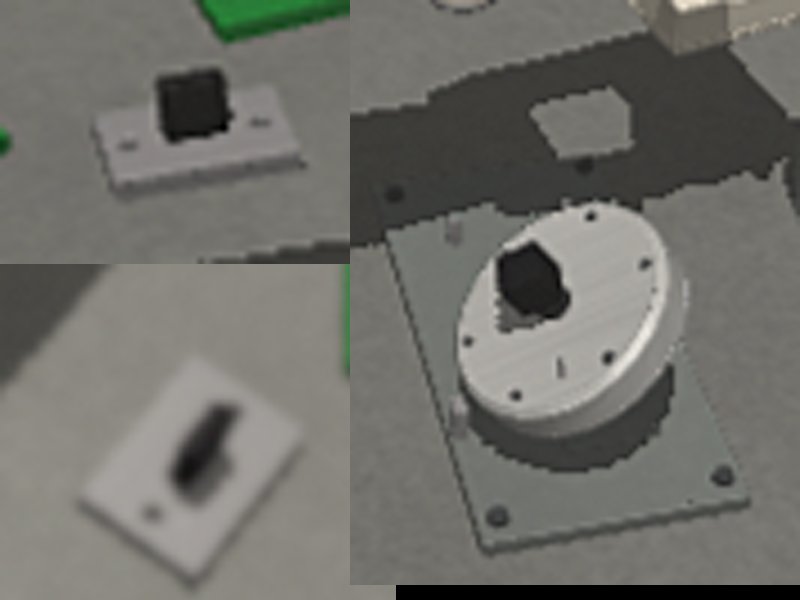

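View pics/wrist0.png

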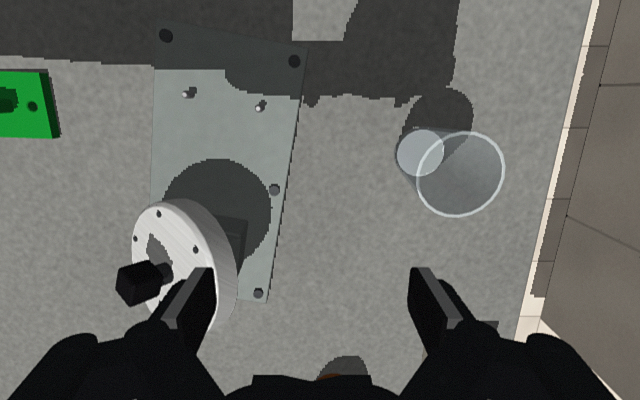

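The crops show one grey plate with a black bar and two holes at side (278,152) and scene (402,263), so that is the ballast. In the wrist view the pins are at about (188,93) and (262,105), and the knob is at (138,283).

```bash
cat > fit.py <<'E'
from h import *
from scipy.optimize import least_squares
def fit(obs,x0,z0=0):
    "obs: list of (cam, local xyz, uv)"
    def f(p):
        M=R.from_euler('z',p[2]).as_matrix()
        return np.concatenate([(proj(c,M@np.array(l)+[p[0],p[1],z0])[0]-uv) for c,l,uv in obs])
    s=least_squares(f,x0,loss='soft_l1'); return s.x,f(s.x).reshape(-1,2).round(1)
E
python3 - <<'E'
from fit import *
L=lambda n:pickle.load(open(f'pics/{n}.pkl','rb'))
w,d,s=L('wrist0'),L('side0'),L('scene0')
st=[(w,[-.036,.085,.031],(184,94)),(w,[.036,.085,.031],(259,107)),(w,[-.036,.085,.012],(193,92)),(w,[.036,.085,.012],(265,104)),(w,[-.075,.15,.012],(155,22)),(w,[.075,.15,.012],(308,46)),(w,[.075,-.15,.012],(268,302)),
(d,[-.075,-.15,0],(330,267)),(d,[.075,-.15,.012],(388.4,255.4))]
print('stand',*fit(st,[.6,.05,0]))
for r in (w,d,s): print(proj(r,[.6,.05,0]))
P=[(260.5,150.3),(263.8,160.8),(295.5,155.8),(291.3,144.7)]
print([ray(d,p,.012) for p in P]); Q=[(402.5,245.2),(420.3,259.3),(402.5,282.7),(383.3,268.8)]
print([ray(s,p,.012) for p in Q], ray(s,(395.3,271.3),.012))
E
```

```text
stand [ 0.57209287 -0.00997834 -0.17451133] [[ 1.  -0.4]
 [-0.1 -0. ]
 [-1.4  1.5]
 [-3.4  2.2]
 [-0.1 -6.5]
 [ 1.6 -0.6]
 [ 0.5  1.5]
 [-1.   0.5]
 [ 0.6 -2.3]]
[[243.34055137 122.55679344]]
[[342.01585173 202.34581067]]
[[303.30418882 239.75226287]]
[array([0.46004755, 0.36576501, 0.012     ]), array([0.45287052, 0.30748287, 0.012     ]), array([0.55301914, 0.29301871, 0.012     ]), array([0.56220274, 0.3561405 , 0.012     ])]
[array([0.45453089, 0.31450707, 0.012     ]), array([0.46772569, 0.37916782, 0.012     ]), array([0.56273767, 0.36842208, 0.012     ]), array([0.55502395, 0.30280158, 0.012     ])] [0.54273813 0.33539083 0.012     ]
```

The stand fits at (0.572, -0.010) with yaw -0.175, and the ballast is at about (0.508, 0.336) with yaw about -0.12. I'm moving above the ballast.

```bash
python3 -m creep '[{"dx":-0.042,"dy":0.084,"rz":0.14},{"dx":-0.084,"dy":0.126,"rz":0.29},{"dx":-0.105,"dy":0.168,"rz":0.44},{"dx":-0.126,"dy":0.21,"rz":0.59},{"dx":-0.147,"dy":0.252,"rz":0.74},{"dx":-0.167,"dy":0.29,"rz":0.89},{"dx":-0.167,"dy":0.336,"rz":1.04},{"dx":-0.167,"dy":0.336,"rz":1.18}]' 40
python3 -m creep '[{"rz":0.14},{"rz":0.27},{"rz":0.27},{"rz":0.27}]'
python3 - <<'E'
from h import *
snap('wrist','w1'); o=manip.get_obs(); print(o['tcp_pos'],o['ee_rot'],o['time'],Rm(o['ee_rot']).round(3))
E
```

```text
[6.74902201e-01 3.88928490e-07 2.30853815e-01] [-2.22110372e+00 -2.22103245e+00  7.06227695e-04] 0.2 [[ 0.     1.    -0.001]
 [ 1.    -0.     0.   ]
 [ 0.    -0.001 -1.   ]]validation failed for argument at $[0]...
validation failed for argument at $[0]...
```

View pics/w1.png

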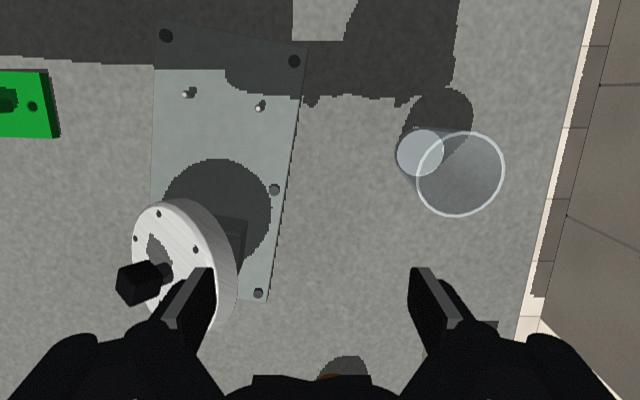

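The image is unchanged because the rows were refused. Each row probably needs all seven keys.

```bash
python3 -m creep '[{"dx":-0.042,"dy":0.05,"dz":0,"rx":0,"ry":0,"rz":0.14,"fingers":1}]' 40
```

```text
time: 0.3
tcp_pos: [0.6441, 0.036, 0.2298]
ee_rot: [-2.064, -2.368, 0.002]
contact_force: [1.0, 2.0, 0.3]
finger_gap: 1.0
grip_force: 0.0
```

```bash
python3 -m creep '[{"dx":-0.02,"dy":0.04,"dz":0,"rx":0,"ry":0,"rz":0.14,"fingers":1},{"dx":-0.04,"dy":0.08,"dz":0,"rx":0,"ry":0,"rz":0.28,"fingers":1},{"dx":-0.06,"dy":0.12,"dz":0,"rx":0,"ry":0,"rz":0.42,"fingers":1},{"dx":-0.08,"dy":0.16,"dz":0,"rx":0,"ry":0,"rz":0.57,"fingers":1},{"dx":-0.1,"dy":0.2,"dz":0,"rx":0,"ry":0,"rz":0.71,"fingers":1},{"dx":-0.11,"dy":0.24,"dz":0,"rx":0,"ry":0,"rz":0.85,"fingers":1},{"dx":-0.125,"dy":0.27,"dz":0,"rx":0,"ry":0,"rz":0.99,"fingers":1},{"dx":-0.125,"dy":0.286,"dz":0,"rx":0,"ry":0,"rz":1.13,"fingers":1}]' >/dev/null
python3 -m creep '[{"dx":0,"dy":0,"dz":0,"rx":0,"ry":0,"rz":0.14,"fingers":1},{"dx":0,"dy":0,"dz":0,"rx":0,"ry":0,"rz":0.18,"fingers":1},{"dx":0,"dy":0,"dz":0,"rx":0,"ry":0,"rz":0.18,"fingers":1},{"dx":0,"dy":0,"dz":0,"rx":0,"ry":0,"rz":0.18,"fingers":1}]'
python3 - <<'E'
from h import *
c=snap('wrist','w1');o=manip.get_obs(); print(o['tcp_pos'],o['time'],Rm(o['ee_rot']).round(3))
print(proj(c,[.508,.336,0]))
E
```

```text
time: 1.5
tcp_pos: [0.5178, 0.3242, 0.2312]
ee_rot: [-0.192, -3.136, 0.0]
contact_force: [0.3, 1.1, -0.4]
finger_gap: 0.996
grip_force: 0.0
[0.51785068 0.32416863 0.23127169] 1.55 [[-0.993  0.122 -0.   ]
 [ 0.122  0.993 -0.   ]
 [ 0.    -0.    -1.   ]]
[[320.32567551 158.15891952]]
```

View pics/w1.png

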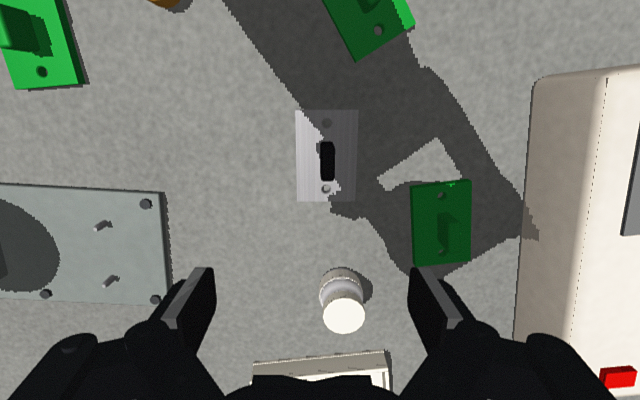

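The ballast is centred at about (327,156) and aligned with the image axes. Its bar is at about (327,161), and the white-capped jar is at about (342,300). The pins are at (102,225) and (110,281).

```bash
python3 - <<'E'
from fit import *
c=pickle.load(open('pics/w1.pkl','rb'))
b=[(c,[-.05,-.033,.012],(297,110)),(c,[-.05,.033,.012],(358,110)),(c,[.05,-.033,.012],(297,202)),(c,[-.036,0,.012],(327,124)),(c,[.036,0,.012],(326,188)),(c,[-.018,-.007,.048],(320,142)),(c,[.018,.007,.048],(335,181))]
print(*fit(b,[.508,.336,-.12]))
print('jar',ray(c,(342,315),.065),ray(c,(342,280),.0))
s=[(c,[.075,.15,.012],(160,305)),(c,[-.075,.15,.012],(163,192)),(c,[-.036,.085,.012],(108,222)),(c,[.036,.085,.012],(117,276)),(c,[-.036,.085,.031],(96,228)),(c,[.036,.085,.031],(105,285))]
print(*fit(s,[.572,-.01,-.174]))
E
```

```text
[ 0.50546441  0.34265205 -0.11737574] [[-1.9 -0.4]
 [ 0.7 -0.8]
 [-0.1 -0.8]
 [-0.3 -0.8]
 [ 0.1  1.1]
 [ 0.9  3.6]
 [-0.2  0.7]]
jar [0.66946818 0.33955227 0.065     ] [0.66621985 0.34552264 0.        ]
[ 0.56729264 -0.00665918 -0.19714282] [[ 9.8  1.5]
 [-1.   1. ]
 [-0.5 -0.8]
 [-2.7  0. ]
 [ 1.5 -0.4]
 [ 0.3 -0.5]]
```

```bash
python3 -m creep '[{"dx":-0.012,"dy":0.0185,"dz":-0.05,"rx":0,"ry":0,"rz":0,"fingers":0.7},{"dx":-0.012,"dy":0.0185,"dz":-0.1,"rx":0,"ry":0,"rz":0,"fingers":0.6},{"dx":-0.012,"dy":0.0185,"dz":-0.15,"rx":0,"ry":0,"rz":0,"fingers":0.6},{"dx":-0.012,"dy":0.0185,"dz":-0.19,"rx":0,"ry":0,"rz":0,"fingers":0.6},{"dx":-0.012,"dy":0.0185,"dz":-0.21,"rx":0,"ry":0,"rz":0,"fingers":0.6},{"dx":-0.012,"dy":0.0185,"dz":-0.21,"rx":0,"ry":0,"rz":0,"fingers":0.6},{"dx":-0.012,"dy":0.0185,"dz":-0.21,"rx":0,"ry":0,"rz":0,"fingers":0.6}]' 40
python3 -m creep '[{"dx":0,"dy":0,"dz":0,"rx":0,"ry":0,"rz":0,"fingers":0},{"dx":0,"dy":0,"dz":0,"rx":0,"ry":0,"rz":0,"fingers":0},{"dx":0,"dy":0,"dz":0,"rx":0,"ry":0,"rz":0,"fingers":0},{"dx":0,"dy":0,"dz":0,"rx":0,"ry":0,"rz":0,"fingers":0},{"dx":0,"dy":0,"dz":0,"rx":0,"ry":0,"rz":0,"fingers":0},{"dx":0,"dy":0,"dz":0,"rx":0,"ry":0,"rz":0,"fingers":0}]' 60
```

```text
time: 2.25
tcp_pos: [0.5063, 0.3429, 0.0223]
ee_rot: [0.191, 3.135, 0.001]
contact_force: [0.7, 0.4, 1.0]
finger_gap: 0.597
grip_force: 0.0
time: 2.85
tcp_pos: [0.5066, 0.3431, 0.023]
ee_rot: [0.19, 3.134, 0.002]
contact_force: [-0.7, -1.0, 7.1]
finger_gap: 0.15
grip_force: 60.5
```

The bar is gripped. I'll lift the plate, carry it to beside and above the seat, and look at the pins and the held plate in the same picture.

```bash
python3 -m creep '[{"dx":0,"dy":0,"dz":0.04,"rx":0,"ry":0,"rz":0,"fingers":0},{"dx":0,"dy":0,"dz":0.09,"rx":0,"ry":0,"rz":0,"fingers":0},{"dx":0.01,"dy":-0.02,"dz":0.13,"rx":0,"ry":0,"rz":-0.02,"fingers":0},{"dx":0.03,"dy":-0.06,"dz":0.16,"rx":0,"ry":0,"rz":-0.06,"fingers":0},{"dx":0.05,"dy":-0.1,"dz":0.19,"rx":0,"ry":0,"rz":-0.06,"fingers":0},{"dx":0.07,"dy":-0.14,"dz":0.21,"rx":0,"ry":0,"rz":-0.06,"fingers":0},{"dx":0.09,"dy":-0.18,"dz":0.21,"rx":0,"ry":0,"rz":-0.06,"fingers":0},{"dx":0.11,"dy":-0.22,"dz":0.21,"rx":0,"ry":0,"rz":-0.06,"fingers":0}]'
python3 -m creep '[{"dx":0.02,"dy":-0.03,"dz":0,"rx":0,"ry":0,"rz":0,"fingers":0},{"dx":0.03,"dy":-0.047,"dz":0,"rx":0,"ry":0,"rz":0,"fingers":0},{"dx":0.03,"dy":-0.047,"dz":0,"rx":0,"ry":0,"rz":0,"fingers":0},{"dx":0.03,"dy":-0.047,"dz":0,"rx":0,"ry":0,"rz":0,"fingers":0},{"dx":0.03,"dy":-0.047,"dz":0,"rx":0,"ry":0,"rz":0,"fingers":0}]'
python3 - <<'E'
from h import *
c=snap('wrist','w2');d=snap('side','s2');o=manip.get_obs(); print(o['tcp_pos'],o['time'],Rm(o['ee_rot']).round(4),o['contact_force'])
x=c['image'][:,:,::-1]; y=d['image'][:,:,::-1]
A=x[90:400,150:490]; A=cv2.resize(A,None,fx=1.35,fy=1.35,interpolation=cv2.INTER_CUBIC)
print(proj(d,[[.587,.074,.012]]))
u=proj(d,[.587,.074,.012])[0].astype(int)
B=cv2.resize(y[u[1]-45:u[1]+45,u[0]-33:u[0]+33],None,fx=5,fy=5,interpolation=cv2.INTER_CUBIC)
out=np.zeros((600,800,3),np.uint8); out[:A.shape[0],:A.shape[1]]=A; out[:450,460:460+330]=B; print(A.shape,u)
cv2.imwrite('pics/crop2.png',out)
E
```

```text
time: 3.65
tcp_pos: [0.6165, 0.1208, 0.2327]
ee_rot: [0.284, 3.127, 0.001]
contact_force: [0.3, 0.9, -6.8]
finger_gap: 0.148
grip_force: 60.5
time: 4.15
tcp_pos: [0.6454, 0.0768, 0.2313]
ee_rot: [-0.282, -3.129, -0.0]
contact_force: [0.3, -0.1, -6.1]
finger_gap: 0.149
grip_force: 60.5
[0.64542081 0.07681339 0.23140921] 4.25 [[-9.839e-01  1.786e-01 -0.000e+00]
 [ 1.786e-01  9.839e-01  1.000e-04]
 [ 0.000e+00  1.000e-04 -1.000e+00]] [ 0.56140914  1.09193965 -6.37684858]
[[334.32028146 195.15337151]]
(418, 459, 3) [334 195]
```

View pics/crop2.png

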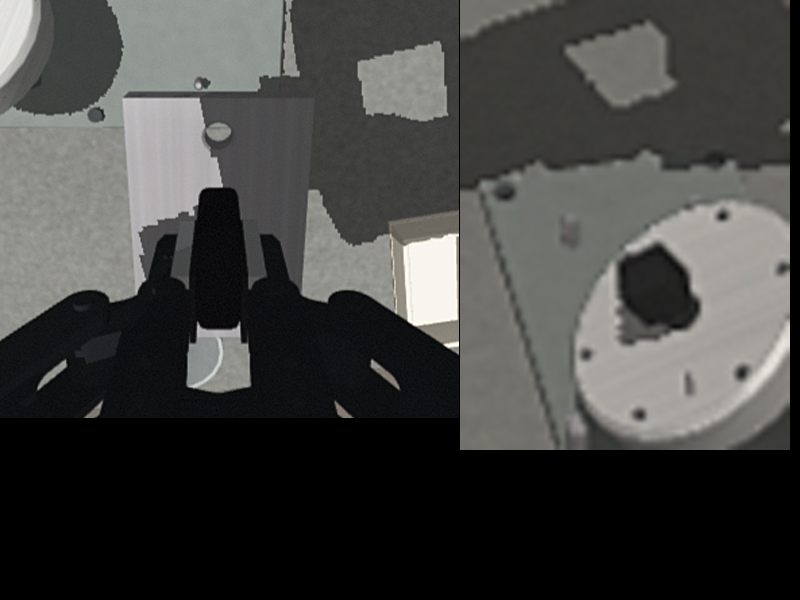

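The held plate's hole is at crop (218,131) and the +x pin at crop (201,83). I'll refine both pins numerically in the full-size image.

```bash
python3 - <<'E'
from fit import *
c=pickle.load(open('pics/w2.pkl','rb'));g=cv2.cvtColor(c['image'],cv2.COLOR_RGB2GRAY)
M=R.from_euler('z',-.1745).as_matrix();S=np.array([.587,.074,0])
for x in(-.036,.036):
    b=proj(c,M@[x,0,.012]+S)[0];t=proj(c,M@[x,0,.031]+S)[0];print('pred',b,t)
    u,v=((b+t)/2).astype(int);w=g[v-16:v+17,u-20:u+21].astype(int);d=abs(w-np.median(w))>14
    print('\n'.join(f'{v-16+i} '+''.join('#' if k>0 and dd else('o' if dd else'.') for k,dd in zip(w[i]-np.median(w),d[i])) for i in range(33)),u-20)
hx,hy=150+218/1.35,90+131/1.35
u,v=int(hx),int(hy);w=g[v-14:v+15,u-16:u+17]
print('hole',u-16,v-14);print('\n'.join(' '.join(f'{k:3d}' for k in r[::2]) for r in w))
E
```

```text
pred [297.67508499  80.31045156] [296.91737454  79.66841413]
63 .........................................
64 .........................................
65 .........................................
66 .........................................
67 .........................................
68 .........................................
69 .........................................
70 .........................................
71 .........................................
72 .........................................
73 .........................................
74 ..................ooo....................
75 .................ooooo...................
76 ................o.##.oooooo..............
77 ...............oo####oooooo..............
78 ...............oo####.oooooo.............
79 ...............oo####.oooooo.............
80 ................o.###ooooooo.............
81 ................oooooooooooo.............
82 .................ooooooooooo.............
83 ...................oooooooooo............
84 ......................ooooooo............
85 .......................o.................
86 .
[... 3317 characters left out ...]
  71  53  70  74  75
175 176 145 104  52  76 137 143 148 144 142 104  57  60  72  74  77
175 176 152 116  55  59 105 122 137 132 118  64  59  59  69  76  74
174 175 167 117  56  57  61  77 107  90  63  58  61  65  74  74  73
174 173 175 122  65  58  61  61  64  59  57  58  61  72  73  76  74
176 174 175 125  96  60  61  60  60  58  59  61  60  74  72  75  75
176 173 176 138 123  66  59  61  62  61  63  60  67  73  74  75  75
175 174 177 161 129  98  60  60  62  61  60  65  77  73  73  76  76
176 174 173 173 141 132  62  60  63  63  65  73  74  75  75  76  77
175 173 172 175 161 113  70  66  65  65  72  76  75  76  77  72  76
175 172 174 172 174 111  72  75  75  75  78  77  77  77  77  73  76
```

```bash
python3 - <<'E'
from fit import *
c=pickle.load(open('pics/w2.pkl','rb'));w0=pickle.load(open('pics/wrist0.pkl','rb'));w1=pickle.load(open('pics/w1.pkl','rb'));d=pickle.load(open('pics/s2.pkl','rb'))
T=np.array([.6454,.0768]); 
for z0 in(.2084,.2064):
  print('plate',z0,*fit([(c,[-.036,0,.012],(311,190)),(c,[-.05,-.033,.012],(242.8,162)),(c,[-.05,.033,.012],(382.6,163)),(c,[-.05,0,.012],(311,162.8)),(c,[-.05,0,0],(311,157))],[.6454,.0768,-.18],z0))
print('seat w2',*fit([(c,[-.036,0,.031],(295.2,78)),(c,[.036,0,.031],(296.2,153.3))],[.587,.074,-.17]))
print('seat w0',*fit([(w0,[-.036,0,.031],(184,94)),(w0,[.036,0,.031],(259,107))],[.587,.074,-.17]))
print('seat w1',*fit([(w1,[-.036,0,.031],(96.5,227.5)),(w1,[.036,0,.031],(105,284.5))],[.587,.074,-.17]))
for x in (-.036,): 
  P=R.from_euler('z',-.175).as_matrix()@[x,0,.031]+[.586,.073,0]; print('side pred tip',proj(d,P), 'seen', 301+568/5-460/5, 150+ 217/5)
E
```

```text
plate 0.2084 [ 0.64428825  0.07696179 -0.1871607 ] [[ 0.1  1.4]
 [-3.  -0.3]
 [ 0.2 -0.3]
 [ 0.3 -0.6]
 [ 0.3  0.4]]
plate 0.2064 [ 0.64470249  0.07698259 -0.18763111] [[ 0.4  1. ]
 [-1.9 -0.3]
 [-0.4 -0.2]
 [ 0.6 -0.6]
 [ 0.6  0.5]]
seat w2 [ 0.58532161  0.07242195 -0.18086321] [[-0.   0.1]
 [ 0.  -0.2]]
seat w0 [ 0.58642394  0.07354733 -0.16790623] [[ 0.5  0. ]
 [-0.5 -0.1]]
seat w1 [ 0.58381651  0.07597583 -0.18611527] [[-0.  0.]
 [ 0. -0.]]
side pred tip [[321.74188751 192.32199573]] seen 322.6 193.4
```

```bash
python3 -m creep '[{"dx":-0.03,"dy":-0.002,"dz":0,"rx":0,"ry":0,"rz":0.005,"fingers":0},{"dx":-0.059,"dy":-0.004,"dz":0,"rx":0,"ry":0,"rz":0.005,"fingers":0},{"dx":-0.059,"dy":-0.004,"dz":-0.04,"rx":0,"ry":0,"rz":0.005,"fingers":0},{"dx":-0.059,"dy":-0.004,"dz":-0.08,"rx":0,"ry":0,"rz":0.005,"fingers":0},{"dx":-0.059,"dy":-0.004,"dz":-0.12,"rx":0,"ry":0,"rz":0.005,"fingers":0},{"dx":-0.059,"dy":-0.004,"dz":-0.15,"rx":0,"ry":0,"rz":0.005,"fingers":0},{"dx":-0.059,"dy":-0.004,"dz":-0.167,"rx":0,"ry":0,"rz":0.005,"fingers":0},{"dx":-0.059,"dy":-0.004,"dz":-0.172,"rx":0,"ry":0,"rz":0.005,"fingers":0}]'
python3 -m creep '[{"dx":0,"dy":0,"dz":0,"rx":0,"ry":0,"rz":0,"fingers":0},{"dx":0,"dy":0,"dz":0,"rx":0,"ry":0,"rz":0,"fingers":0}]'
python3 - <<'E'
from h import *
c=snap('wrist','w3');s=snap('side','s3')
a=c['image'][140:340,210:410,::-1];b=s['image'][150:240,290:380,::-1]
o=np.hstack([cv2.resize(a,(400,400),interpolation=cv2.INTER_CUBIC),cv2.resize(b,(400,400),interpolation=cv2.INTER_CUBIC)])
cv2.imwrite('pics/crop3.png',o)
E
```

```text
time: 5.05
tcp_pos: [0.5861, 0.0722, 0.0579]
ee_rot: [-0.275, -3.128, 0.0]
contact_force: [0.3, -0.4, -5.5]
finger_gap: 0.15
grip_force: 60.3
time: 5.25
tcp_pos: [0.5877, 0.072, 0.0612]
ee_rot: [0.275, 3.127, 0.001]
contact_force: [0.5, 0.2, -5.7]
finger_gap: 0.154
grip_force: 60.3
```

View pics/crop3.png

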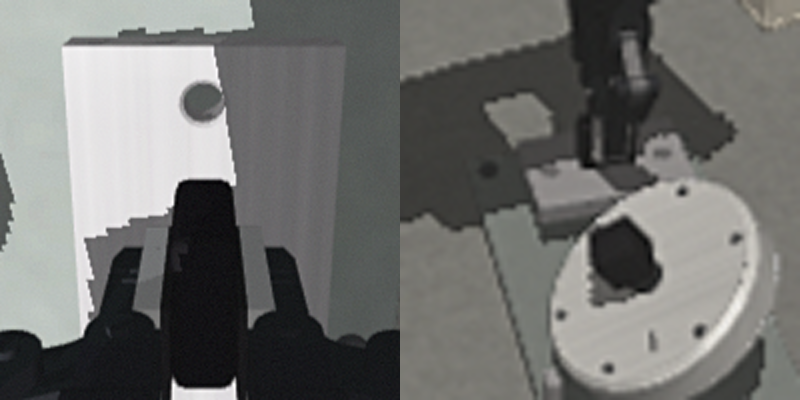

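The plate hangs above the pins. The pin can't be seen through the hole, so I'll correct by 1 mm and lower gently while watching the force.

```bash
python3 -m creep '[{"dx":-0.001,"dy":0.001,"dz":-0.003,"rx":0,"ry":0,"rz":0,"fingers":0},{"dx":-0.001,"dy":0.001,"dz":-0.006,"rx":0,"ry":0,"rz":0,"fingers":0},{"dx":-0.001,"dy":0.001,"dz":-0.008,"rx":0,"ry":0,"rz":0,"fingers":0},{"dx":-0.001,"dy":0.001,"dz":-0.01,"rx":0,"ry":0,"rz":0,"fingers":0},{"dx":-0.001,"dy":0.001,"dz":-0.01,"rx":0,"ry":0,"rz":0,"fingers":0}]'
python3 -m creep '[{"dx":0,"dy":0,"dz":-0.002,"rx":0,"ry":0,"rz":0,"fingers":0},{"dx":0,"dy":0,"dz":-0.002,"rx":0,"ry":0,"rz":0,"fingers":0}]'
python3 -m creep '[{"dx":0,"dy":0,"dz":-0.002,"rx":0,"ry":0,"rz":0,"fingers":0},{"dx":0,"dy":0,"dz":-0.002,"rx":0,"ry":0,"rz":0,"fingers":0}]'
```

```text
time: 5.85
tcp_pos: [0.5857, 0.0728, 0.0489]
ee_rot: [-0.276, -3.129, 0.0]
contact_force: [0.2, -0.6, -6.1]
finger_gap: 0.147
grip_force: 60.4
time: 6.05
tcp_pos: [0.5858, 0.0728, 0.047]
ee_rot: [-0.276, -3.129, 0.0]
contact_force: [-0.1, -0.4, -6.9]
finger_gap: 0.15
grip_force: 60.4
time: 6.25
tcp_pos: [0.5857, 0.0728, 0.045]
ee_rot: [-0.276, -3.129, 0.0]
contact_force: [0.3, -0.7, -5.4]
finger_gap: 0.148
grip_force: 60.4
```

The plate is below tip height with no resistance, so the pins are in the holes.

```bash
python3 -m creep '[{"dx":0,"dy":0,"dz":-0.003,"rx":0,"ry":0,"rz":0,"fingers":0},{"dx":0,"dy":0,"dz":-0.005,"rx":0,"ry":0,"rz":0,"fingers":0},{"dx":0,"dy":0,"dz":-0.005,"rx":0,"ry":0,"rz":0,"fingers":0}]'
python3 -m creep '[{"dx":0,"dy":0,"dz":-0.003,"rx":0,"ry":0,"rz":0,"fingers":0},{"dx":0,"dy":0,"dz":-0.005,"rx":0,"ry":0,"rz":0,"fingers":0},{"dx":0,"dy":0,"dz":-0.005,"rx":0,"ry":0,"rz":0,"fingers":0}]'
```

```text
time: 6.55
tcp_pos: [0.5856, 0.0728, 0.0398]
ee_rot: [-0.276, -3.129, 0.0]
contact_force: [-0.4, 1.0, -6.2]
finger_gap: 0.15
grip_force: 60.4
time: 6.85
tcp_pos: [0.5858, 0.0728, 0.0353]
ee_rot: [-0.276, -3.129, -0.0]
contact_force: [-0.5, -0.2, -4.5]
finger_gap: 0.153
grip_force: 60.6
```

```bash
python3 -m creep '[{"dx":0,"dy":0,"dz":-0.0012,"rx":0,"ry":0,"rz":0,"fingers":0},{"dx":0,"dy":0,"dz":-0.0012,"rx":0,"ry":0,"rz":0,"fingers":0}]'
python3 -m creep '[{"dx":0,"dy":0,"dz":0,"rx":0,"ry":0,"rz":0,"fingers":0.6},{"dx":0,"dy":0,"dz":0,"rx":0,"ry":0,"rz":0,"fingers":0.6},{"dx":0,"dy":0,"dz":0,"rx":0,"ry":0,"rz":0,"fingers":0.6},{"dx":0,"dy":0,"dz":0,"rx":0,"ry":0,"rz":0,"fingers":0.6}]'
```

```text
time: 7.05
tcp_pos: [0.586, 0.0728, 0.035]
ee_rot: [0.276, 3.129, 0.0]
contact_force: [-3.9, -0.2, 4.4]
finger_gap: 0.15
grip_force: 62.0
time: 7.45
tcp_pos: [0.5859, 0.0728, 0.0342]
ee_rot: [0.276, 3.129, 0.0]
contact_force: [0.2, 0.4, 0.1]
finger_gap: 0.598
grip_force: 0.0
```

Seated and released. I'm lifting clear, then working out the rotor's angle from the face line.

```bash
python3 -m creep '[{"dx":0,"dy":0,"dz":0.03,"rx":0,"ry":0,"rz":0,"fingers":0.6},{"dx":0,"dy":0,"dz":0.08,"rx":0,"ry":0,"rz":0,"fingers":0.6},{"dx":0,"dy":0,"dz":0.13,"rx":0,"ry":0,"rz":0,"fingers":0.6},{"dx":0,"dy":0,"dz":0.18,"rx":0,"ry":0,"rz":0,"fingers":1},{"dx":-0.03,"dy":0,"dz":0.23,"rx":0,"ry":0,"rz":0,"fingers":1},{"dx":-0.08,"dy":0,"dz":0.25,"rx":0,"ry":0,"rz":0,"fingers":1}]'
cat > rot.py <<'E'
from fit import *
yaw=-.177; M=R.from_euler('z',yaw).as_matrix()
so=np.array([.5848,.0728,0])-M@[0,.085,0]
K=so+M@[-.032,-.070,.121]
ax=M@[-np.sin(np.radians(35)),0,np.cos(np.radians(35))]
ex=M@[np.cos(np.radians(35)),0,np.sin(np.radians(35))]; ey=np.cross(ax,ex)
def plane(c,uv,h):
    q=K+h*ax; d=np.linalg.inv(c['mtx'])@np.array([*uv,1.]); d=Rm(c['orientation'])@(d*[1,-1,-1]); o=np.array(c['position'])
    p=o+d*((q-o)@ax)/(d@ax)-q; return np.array([p@ex,p@ey])
E
python3 - <<'E'
from rot import *
print('K',K,'ax',ax,'ex',ex,'ey',ey)
d=pickle.load(open('pics/s2.pkl','rb'))
for uv in[(301+(688-460)/5,150+382/5)]: p=plane(d,uv,-.026);print('line',p,np.degrees(np.arctan2(p[1],p[0])))
for uv in[(722,215),(586,354),(640,414),(742,372),(783,268)]: p=plane(d,(301+(uv[0]-460)/5,150+uv[1]/5),-.026);print('dot',p,np.hypot(*p),np.degrees(np.arctan2(p[1],p[0])))
for uv in[(655,243),(690,275),(697,315),(655,318),(625,290),(618,258)]: p=plane(d,(301+(uv[0]-460)/5,150+uv[1]/5),.014);print('knobtop',p,np.hypot(*p),np.degrees(np.arctan2(p[1],p[0])))
s=snap('side','s4');w=snap('wrist','w4');o=manip.get_obs();print(o['tcp_pos'],o['qpos'])
B=cv2.resize(s['image'][150:250,290:390,::-1],(500,500),interpolation=cv2.INTER_CUBIC)
cv2.imwrite('pics/crop4.png',np.hstack([B,cv2.resize(w['image'][:,:300,::-1],(300,400))[:400] if 0 else cv2.copyMakeBorder(w['image'][:,20:320,::-1],0,100,0,0,0)]))
E
```

```text
time: 8.05
tcp_pos: [0.516, 0.0727, 0.2828]
ee_rot: [0.276, 3.126, 0.001]
contact_force: [-0.1, 0.6, 1.0]
finger_gap: 1.0
grip_force: 0.0
K [ 0.52600798 -0.07414386  0.121     ] ax [-0.56461508  0.10099376  0.81915204] ex [ 0.8063539  -0.14423403  0.57357644] ey [0.17607724 0.98437635 0.        ]
line [-0.008121   -0.04507854] -100.21242834416253
dot [0.03906225 0.03426113] 0.05195849022790794 41.253697990142875
dot [-0.05130979  0.00709477] 0.0517979710298195 172.12745147595697
dot [-0.03564215 -0.04534096] 0.057672917238150795 -128.17059187030318
dot [ 0.01757604 -0.05814419] 0.06074260094189605 -73.18078865287183
dot [ 0.05525263 -0.01796664] 0.0581003746330109 -18.013102127190553
knobtop [0.01451998 0.00228415] 0.014698544898417012 8.939961648737697
knobtop [ 0.02415635 -0.02798076] 0.03696555447116845 -49.19529571498943
knobtop [ 0.02003753 -0.05130176] 0.05507606960434267 -68.6652982261828
knobtop [ 0.00127248 -0.03830503] 0.03832615762515604 -88.09734800307456
knobtop [-0.00735999 -0.0124413 ] 0.014455284516746937 -120.60758970473005
knobtop [-0.00499685  0.00799664] 0.009429462732311692 121.9999376392798
[0.5133758  0.0729395  0.28479884] [ 9.18741271e-02 -2.41271862e-01  1.69676325e+00  1.11986800e-04
  1.67852051e+00 -1.30348884e+00]
```

View pics/crop4.png

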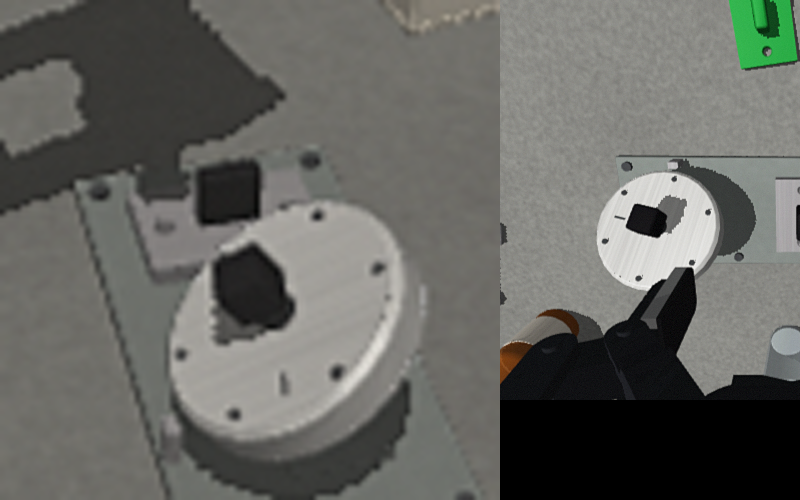

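The ballast lies flat on the foot. In the wrist view the six face dots, the line at full-image (139,217) and the knob at about (167,221) are all clear, so I'll fit the rotor from these.

```bash
python3 - <<'E'
from rot import *
w=pickle.load(open('pics/w4.pkl','rb'));s=pickle.load(open('pics/s4.pkl','rb'))
dw=[(194,180),(145,192),(125,240),(158,279),(212,262),(228,212)]
ds=[(290+a/5,150+b/5) for a,b in [(318,215),(378,268),(337,372),(234,413),(181,354)]]
def go(name,c,ds,line):
    P=np.array([plane(c,u,-.026) for u in ds]); th=np.unwrap(np.arctan2(P[:,1],P[:,0])); k=np.round((th-th[0])/(np.pi/3))
    f=lambda p:(P-p[:2]-p[2]*np.c_[np.cos(p[3]+k*np.pi/3),np.sin(p[3]+k*np.pi/3)]).ravel()
    q=least_squares(f,[0,0,.056,th[0]]); l=plane(c,line,-.026)-q.x[:2]
    print(name,q.x,np.degrees(q.x[3])%60,'rms',np.sqrt(np.mean(q.fun**2)),'line',np.degrees(np.arctan2(l[1],l[0])),np.hypot(*l),'center shift world',q.x[0]*ex+q.x[1]*ey)
go('w',w,dw,(139,217)); go('s',s,ds,(290+284/5,150+383/5))
P=np.array([plane(w,(a-480,b),.014) for a,b in[(634,204),(666,214),(659,237),(627,230)]]);print(P,P.mean(0))
d=np.roll(P,-1,0)-P;print(np.degrees(np.arctan2(d[:,1],d[:,0])))
E
```

```text
w [-6.46547540e-04  8.40005115e-04  5.48841189e-02  2.90086721e+00] 46.207447822484966 rms 0.0005879126894827232 line -103.75878511067074 0.04303370774815904 center shift world [-0.00037344  0.00092014 -0.00037084]
s [ 0.0019256  -0.0054418   0.05464213  0.81061367] 46.444742186277324 rms 0.0002809363262230477 line -103.56606345293162 0.04166378044686666 center shift world [ 0.00059454 -0.00563451  0.00110448]
[[-0.01380628 -0.00747732]
 [-0.00395929  0.02409553]
 [ 0.01809762  0.01989163]
 [ 0.01148504 -0.01070729]] [0.00295427 0.00645064]
[  72.67824997  -10.79076248 -102.19437081  172.72213609]
```

```bash
python3 - <<'E'
from rot import *
w=pickle.load(open('pics/w4.pkl','rb'));s=pickle.load(open('pics/s4.pkl','rb'))
th=np.radians(46.3)+np.arange(6)*np.pi/3
C=K-.026*ax+.0548*(np.cos(th)[:,None]*ex+np.sin(th)[:,None]*ey)
dw=np.array([(194,180),(145,192),(125,240),(158,279),(212,262),(228,212)],float)
ds=np.array([(290+a/5,150+b/5) for a,b in [(318,215),(378,268),(337,372),(234,413),(181,354)]])
near=lambda q,p:(q[np.argmin(np.linalg.norm(q[None]-p[:,None],axis=2),1)]-p)
f=lambda t:np.r_[near(proj(w,C+t),dw).ravel(),near(proj(s,C+t),ds).ravel()]
q=least_squares(f,np.zeros(3));print(q.x,q.fun.reshape(-1,2).round(1).tolist())
# side check on the seated ballast: bar top centre / front-left pin hole
B=lambda l:np.array([.5848,.0728,.012])+M@np.array(l)
print(proj(s,[B([-.05,-.033,.012]),B([-.05,.033,.012]),B([-.036,0,.012]),B([-.018,-.007,.048])]))
print([(290+a/5,150+b/5) for a,b in[(153,270),(128,195),(165,226),(200,168)]])
print(proj(w,[B([-.05,-.033,.012]),B([.05,-.033,.012])]), 'seen',(777-480,178),(780-480,252))
E
```

```text
[ 0.0010906  -0.00089217 -0.00365732] [[0.1, -0.1], [-0.1, 1.0], [0.6, 1.0], [0.6, -1.4], [-0.8, 0.4], [-0.7, 0.8], [-0.8, 0.1], [-0.9, 0.3], [-1.0, 0.1], [-0.7, 0.1], [-0.7, -0.1]]
[[319.14798887 202.9717316 ]
 [313.86875947 187.59057724]
 [321.36054755 194.35523295]
 [328.43740726 185.09200693]]
[(320.6, 204.0), (315.6, 189.0), (323.0, 195.2), (330.0, 183.6)]
[[294.32895619 178.82584801]
 [295.44897977 251.35194018]] seen (297, 178) (300, 252)
```

```bash
python3 - <<'E'
from rot import *
s=pickle.load(open('pics/s4.pkl','rb'))
print('bottle',ray(s,(460,298),0),'beaker',ray(s,(411,190),0))
o=manip.get_obs();Kp=np.array([.526,-.0755,.120])
p=np.radians(76.35);ty=np.cos(p)*ex+np.sin(p)*ey;tz=-ax;T=np.c_[np.cross(ty,tz),ty,tz]
print('rv',R.from_matrix(T@Rm(o['ee_rot']).T).as_rotvec(),'d pre',Kp+.08*ax-o['tcp_pos'],'to grasp',-.092*ax,o['time'])
E
```

```text
bottle [ 0.70484811 -0.33734745  0.        ] beaker [0.80693464 0.01851326 0.        ]
rv [-0.03482615 -0.60370096 -0.23258588] d pre [-0.03254501 -0.14036    -0.09926668] to grasp [ 0.05194459 -0.00929143 -0.07536199] 8.15
```

```bash
python3 -m creep '[{"dx":-0.02,"dy":-0.03,"dz":0,"rx":-0.007,"ry":-0.121,"rz":-0.046,"fingers":1},{"dx":-0.032,"dy":-0.06,"dz":0,"rx":-0.014,"ry":-0.241,"rz":-0.093,"fingers":1},{"dx":-0.032,"dy":-0.1,"dz":0,"rx":-0.021,"ry":-0.362,"rz":-0.14,"fingers":1},{"dx":-0.032,"dy":-0.14,"dz":-0.02,"rx":-0.028,"ry":-0.483,"rz":-0.186,"fingers":1},{"dx":-0.032,"dy":-0.14,"dz":-0.06,"rx":-0.035,"ry":-0.604,"rz":-0.233,"fingers":1},{"dx":-0.032,"dy":-0.14,"dz":-0.099,"rx":-0.035,"ry":-0.604,"rz":-0.233,"fingers":1},{"dx":-0.032,"dy":-0.14,"dz":-0.099,"rx":-0.035,"ry":-0.604,"rz":-0.233,"fingers":1},{"dx":-0.032,"dy":-0.14,"dz":-0.099,"rx":-0.035,"ry":-0.604,"rz":-0.233,"fingers":1}]'
python3 - <<'E'
from rot import *
o=manip.get_obs();Kp=np.array([.526,-.0755,.120])
print('q',o['qpos'].round(3),o['effort'][5],o['ft_torque'])
p=np.radians(76.35);ty=np.cos(p)*ex+np.sin(p)*ey;tz=-ax;T=np.c_[np.cross(ty,tz),ty,tz]
print('rv',R.from_matrix(T@Rm(o['ee_rot']).T).as_rotvec(),'grasp',Kp-.012*ax-o['tcp_pos'])
w=snap('wrist','w5');print('knob proj',proj(w,[Kp,Kp+.014*ax]))
g=cv2.cvtColor(w['image'],cv2.COLOR_RGB2GRAY)
u,v=proj(w,Kp+.014*ax)[0].astype(int);q=g[v-50:v+51:4,u-60:u+61:3]
print(v-50,u-60);print('\n'.join(''.join('#' if k<30 else '+' if k<60 else '.' for k in r) for r in q))
E
```

```text
time: 8.95
tcp_pos: [0.4837, -0.0672, 0.1815]
ee_rot: [0.524, 2.484, 0.024]
contact_force: [0.7, 0.2, 0.8]
finger_gap: 0.999
grip_force: 0.0
q [-0.197 -0.708  2.255  0.013  0.991 -1.355] 0.010447751556057483 [ 0.02861353  0.22267979 -0.02277282]
rv [-0.0011615  -0.00750295  0.00060455] grasp [ 0.04903729 -0.00949507 -0.07128548]
knob proj [[310.53151728 217.71760729]
 [310.43967042 225.20191029]]
175 250
.........................................
.........................................
.........................................
.........................................
.........................................
.................#########...............
...............+###########+.............
...............#############.............
...............#############.............
...............#+++++##++###.............
...............#+++++++#+###.............
...............#++++++#+####.............
...............#+++++##+####.............
...............#+++++++++###.............
...............#+++++++++###.............
...............#+++++++++++#.............
................++++++#####..............
.........................................
.........................................
.........................................
.........................................
.........................................
.........................................
.....................+...................
.........................................
.........................................
```

```bash
python3 -m creep '[{"dx":0.012,"dy":-0.001,"dz":-0.018,"rx":0,"ry":-0.007,"rz":0,"fingers":1},{"dx":0.025,"dy":-0.003,"dz":-0.036,"rx":0,"ry":-0.007,"rz":0,"fingers":1},{"dx":0.037,"dy":-0.005,"dz":-0.054,"rx":0,"ry":-0.007,"rz":0,"fingers":1},{"dx":0.049,"dy":-0.0075,"dz":-0.071,"rx":0,"ry":-0.007,"rz":0,"fingers":0.6},{"dx":0.049,"dy":-0.0075,"dz":-0.071,"rx":0,"ry":-0.007,"rz":0,"fingers":0.5},{"dx":0.049,"dy":-0.0075,"dz":-0.071,"rx":0,"ry":-0.007,"rz":0,"fingers":0.42}]' 20
python3 -m creep '[{"dx":0,"dy":0,"dz":0,"rx":0,"ry":0,"rz":0,"fingers":0.1},{"dx":0,"dy":0,"dz":0,"rx":0,"ry":0,"rz":0,"fingers":0.1},{"dx":0,"dy":0,"dz":0,"rx":0,"ry":0,"rz":0,"fingers":0.1},{"dx":0,"dy":0,"dz":0,"rx":0,"ry":0,"rz":0,"fingers":0.1}]'
python3 - <<'E'
from rot import *
o=manip.get_obs();print(o['ft_torque'],o['contact_force'],o['effort'][5],o['qpos'][5])
E
```

```text
time: 9.6
tcp_pos: [0.5333, -0.0746, 0.1111]
ee_rot: [0.523, 2.476, 0.026]
contact_force: [1.2, 0.5, 0.8]
finger_gap: 0.511
grip_force: 0.0
time: 10.0
tcp_pos: [0.5327, -0.0752, 0.1115]
ee_rot: [0.523, 2.474, 0.024]
contact_force: [-3.4, -5.7, 3.3]
finger_gap: 0.3
grip_force: 19.4
[-0.82568517  0.54044965 -0.48955554] [-3.4194347  -5.6661558   3.26844206] 0.14167665503919125 -1.3521453486181778
```

```bash
cat > rd.py <<'E'
from rot import *
o=manip.get_obs();Rt=Rm(o['ee_rot']);print('t',o['time'],'q6',o['qpos'][5].round(4),'qd6',o['qd'][5].round(3),'tau_ax',(o['ft_torque']@-Rt[:,2]).round(4),'eff6',o['effort'][5].round(4),'F',o['contact_force'].round(1),'T',o['ft_torque'].round(2),'z',Rt[:,2].round(3),'grip',round(float(o['grip_force']),1))
E
python3 -m creep '[{"dx":0,"dy":-0.001,"dz":0,"rx":0,"ry":0,"rz":0,"fingers":0.1},{"dx":0,"dy":-0.001,"dz":0,"rx":0,"ry":0,"rz":0,"fingers":0.1},{"dx":0,"dy":-0.001,"dz":0,"rx":0,"ry":0,"rz":0,"fingers":0.1}]' 60
python3 rd.py
```

```text
time: 10.3
tcp_pos: [0.5326, -0.0754, 0.1116]
ee_rot: [0.523, 2.475, 0.026]
contact_force: [-10.4, 7.5, 8.4]
finger_gap: 0.293
grip_force: 59.2
t 10.3 q6 -1.3559 qd6 0.001 tau_ax 0.1942 eff6 0.1457 F [-10.4   7.5   8.4] T [0.59 0.89 0.54] z [ 0.566 -0.1   -0.818] grip 59.2
```

```bash
python3 -m creep '[{"dx":0,"dy":0,"dz":0,"rx":0.0566,"ry":-0.01,"rz":-0.0818,"fingers":0.1},{"dx":0,"dy":0,"dz":0,"rx":0.1132,"ry":-0.02,"rz":-0.1636,"fingers":0.1},{"dx":0,"dy":0,"dz":0,"rx":0.1698,"ry":-0.03,"rz":-0.2454,"fingers":0.1}]' >/dev/null; python3 rd.py
python3 -m creep '[{"dx":0,"dy":0,"dz":0,"rx":0.0566,"ry":-0.01,"rz":-0.0818,"fingers":0.1},{"dx":0,"dy":0,"dz":0,"rx":0.1132,"ry":-0.02,"rz":-0.1636,"fingers":0.1},{"dx":0,"dy":0,"dz":0,"rx":0.1698,"ry":-0.03,"rz":-0.2454,"fingers":0.1}]' >/dev/null; python3 rd.py
python3 -m creep '[{"dx":0,"dy":0,"dz":0,"rx":0.0566,"ry":-0.01,"rz":-0.0818,"fingers":0.1},{"dx":0,"dy":0,"dz":0,"rx":0.1132,"ry":-0.02,"rz":-0.1636,"fingers":0.1},{"dx":0,"dy":0,"dz":0,"rx":0.1698,"ry":-0.03,"rz":-0.2454,"fingers":0.1}]'; python3 rd.py
```

```text
t 10.6 q6 -1.0532 qd6 0.99 tau_ax 0.2114 eff6 -2.4834 F [-10.    7.9   8.2] T [0.67 0.8  0.63] z [ 0.566 -0.099 -0.818] grip 59.1
t 10.9 q6 -0.7546 qd6 0.988 tau_ax 0.2043 eff6 -2.4947 F [-7.3  8.6  7.2] T [0.65 0.73 0.61] z [ 0.567 -0.099 -0.818] grip 59.0
time: 11.2
tcp_pos: [0.5328, -0.0752, 0.1117]
ee_rot: [1.577, 2.034, 0.382]
contact_force: [-6.7, 8.6, 6.5]
finger_gap: 0.296
grip_force: 58.9
t 11.2 q6 -0.456 qd6 0.989 tau_ax 0.0975 eff6 -2.5225 F [-6.7  8.6  6.5] T [0.69 0.59 0.53] z [ 0.567 -0.098 -0.818] grip 58.9
```

```bash
python3 -m creep '[{"dx":0,"dy":0,"dz":0,"rx":0.0567,"ry":-0.0098,"rz":-0.0818,"fingers":0.1},{"dx":0,"dy":0,"dz":0,"rx":0.1134,"ry":-0.0196,"rz":-0.1636,"fingers":0.1},{"dx":0,"dy":0,"dz":0,"rx":0.1701,"ry":-0.0294,"rz":-0.2454,"fingers":0.1}]' >/dev/null; python3 rd.py
python3 -m creep '[{"dx":0,"dy":0,"dz":0,"rx":0.0567,"ry":-0.0098,"rz":-0.0818,"fingers":0.1},{"dx":0,"dy":0,"dz":0,"rx":0.1134,"ry":-0.0196,"rz":-0.1636,"fingers":0.1},{"dx":0,"dy":0,"dz":0,"rx":0.1701,"ry":-0.0294,"rz":-0.2454,"fingers":0.1}]' >/dev/null; python3 rd.py
python3 -m creep '[{"dx":0,"dy":0,"dz":0,"rx":0.0567,"ry":-0.0098,"rz":-0.0818,"fingers":0.1},{"dx":0,"dy":0,"dz":0,"rx":0.1134,"ry":-0.0196,"rz":-0.1636,"fingers":0.1},{"dx":0,"dy":0,"dz":0,"rx":0.1701,"ry":-0.0294,"rz":-0.2454,"fingers":0.1}]' >/dev/null; python3 rd.py
python3 -m creep '[{"dx":0,"dy":0,"dz":0,"rx":0.0567,"ry":-0.0098,"rz":-0.0818,"fingers":0.1},{"dx":0,"dy":0,"dz":0,"rx":0.1134,"ry":-0.0196,"rz":-0.1636,"fingers":0.1},{"dx":0,"dy":0,"dz":0,"rx":0.1701,"ry":-0.0294,"rz":-0.2454,"fingers":0.1}]' >/dev/null; python3 rd.py
python3 -m creep '[{"dx":0,"dy":0,"dz":0,"rx":0.0567,"ry":-0.0098,"rz":-0.0818,"fingers":0.1},{"dx":0,"dy":0,"dz":0,"rx":0.1134,"ry":-0.0196,"rz":-0.1636,"fingers":0.1},{"dx":0,"dy":0,"dz":0,"rx":0.1701,"ry":-0.0294,"rz":-0.2454,"fingers":0.1}]' >/dev/null; python3 rd.py
python3 -m creep '[{"dx":0,"dy":0,"dz":0,"rx":0.0567,"ry":-0.0098,"rz":-0.0818,"fingers":0.1},{"dx":0,"dy":0,"dz":0,"rx":0.1134,"ry":-0.0196,"rz":-0.1636,"fingers":0.1},{"dx":0,"dy":0,"dz":0,"rx":0.1701,"ry":-0.0294,"rz":-0.2454,"fingers":0.1}]' >/dev/null; python3 rd.py
python3 -m creep '[{"dx":0,"dy":0,"dz":0,"rx":0.0567,"ry":-0.0098,"rz":-0.0818,"fingers":0.1},{"dx":0,"dy":0,"dz":0,"rx":0.1134,"ry":-0.0196,"rz":-0.1636,"fingers":0.1},{"dx":0,"dy":0,"dz":0,"rx":0.1701,"ry":-0.0294,"rz":-0.2454,"fingers":0.1}]' >/dev/null; python3 rd.py
python3 -m creep '[{"dx":0,"dy":0,"dz":0,"rx":0.0567,"ry":-0.0098,"rz":-0.0818,"fingers":0.1},{"dx":0,"dy":0,"dz":0,"rx":0.1134,"ry":-0.0196,"rz":-0.1636,"fingers":0.1},{"dx":0,"dy":0,"dz":0,"rx":0.1701,"ry":-0.0294,"rz":-0.2454,"fingers":0.1}]' >/dev/null; python3 rd.py
```

```text
t 11.5 q6 -0.1575 qd6 0.989 tau_ax 0.0705 eff6 -2.5475 F [-5.9  9.3  6.1] T [0.64 0.34 0.49] z [ 0.567 -0.097 -0.818] grip 58.7
t 11.8 q6 0.1409 qd6 0.986 tau_ax 0.0409 eff6 -2.5743 F [-3.   8.1  5.4] T [0.57 0.1  0.43] z [ 0.568 -0.097 -0.818] grip 58.5
t 12.1 q6 0.4394 qd6 0.987 tau_ax 0.0527 eff6 -2.5977 F [-3.4  8.4  5.8] T [ 0.32 -0.02  0.29] z [ 0.568 -0.096 -0.817] grip 58.4
t 12.4 q6 0.738 qd6 0.989 tau_ax -0.0769 eff6 -2.6173 F [-1.6  7.4  5.4] T [ 0.09 -0.04 -0.03] z [ 0.569 -0.096 -0.817] grip 58.4
t 12.7 q6 1.037 qd6 0.991 tau_ax -0.0139 eff6 -2.6295 F [-1.4  7.2  4. ] T [-0.13  0.09 -0.12] z [ 0.569 -0.096 -0.817] grip 58.4
t 13.0 q6 1.3365 qd6 0.992 tau_ax 0.0427 eff6 -2.6362 F [-1.   5.4  5.8] T [-0.43  0.34 -0.29] z [ 0.57  -0.096 -0.816] grip 58.5
t 13.3 q6 1.6364 qd6 0.993 tau_ax -0.0217 eff6 -2.6351 F [-1.4  5.2  6.2] T [-0.46  0.66 -0.43] z [ 0.57  -0.096 -0.816] grip 58.6
t 13.6 q6 1.9368 qd6 0.997 tau_ax 0.0219 eff6 -2.6262 F [-2.7  4.8  6.9] T [-0.5   0.96 -0.44] z [ 0.571 -0.096 -0.816] grip 58.7
```

```bash
python3 - <<'E'
import numpy as np
q=np.array([-1.0532,-.7546,-.456,-.1575,.1409,.4394,.738,1.037,1.3365,1.6364,1.9368])
e=np.array([-2.4834,-2.4947,-2.5225,-2.5475,-2.5743,-2.5977,-2.6173,-2.6295,-2.6362,-2.6351,-2.6262])
v=np.array([.99,.988,.989,.989,.986,.987,.989,.991,.992,.993,.997])
t=np.array([.2114,.2043,.0975,.0705,.0409,.0527,-.0769,-.0139,.0427,-.0217,.0219])
for n,y in(('eff',e),('eff-v',e+2.5*(v-.99)),('ft',t)):
    A=np.c_[np.ones(11),np.cos(q),np.sin(q)];c,r,_,_=np.linalg.lstsq(A,y,rcond=None);print(n,c,'amp',np.hypot(*c[1:]),'stiffest q6',np.arctan2(c[2],c[1]),'res',(A@c-y).round(4))
E
```

```text
eff [-2.54965126 -0.01178999 -0.08650874] amp 0.08730844961383878 stiffest q6 -1.7062485369407139 res [ 0.0031 -0.0043  0.0004 -0.0002  0.0008  0.0006  0.0007 -0.0006 -0.0003
 -0.0001 -0.    ]
eff-v [-2.54052798 -0.02796217 -0.08645022] amp 0.09085990622512408 stiffest q6 -1.8836240228988719 res [ 0.0042 -0.002  -0.0026 -0.0046  0.0039  0.0026  0.0004 -0.0022  0.0001
  0.0026 -0.0025]
ft [ 0.13292595 -0.07358032 -0.13559556] amp 0.15427319588272356 stiffest q6 -2.067975539931358 res [ 0.003  -0.0321  0.0291  0.011   0.0001 -0.044   0.0642 -0.0073 -0.0587
  0.0241  0.0107]
```

The wrist torque fits a clean sine of amplitude 0.087 N m, with the slug lowest at q6 ≈ 3.0. That is at the joint limit. I'll turn part of the way, re-grip a quarter turn back, and measure the free tool's baseline on the way.

```bash
python3 -m creep '[{"dx":0,"dy":0,"dz":0,"rx":0.0571,"ry":-0.0096,"rz":-0.0816,"fingers":0.1},{"dx":0,"dy":0,"dz":0,"rx":0.1142,"ry":-0.0192,"rz":-0.1632,"fingers":0.1},{"dx":0,"dy":0,"dz":0,"rx":0.1713,"ry":-0.0288,"rz":-0.2448,"fingers":0.1}]' >/dev/null; python3 rd.py
python3 -m creep '[{"dx":0,"dy":0,"dz":0,"rx":0.0571,"ry":-0.0096,"rz":-0.0816,"fingers":0.1},{"dx":0,"dy":0,"dz":0,"rx":0.1142,"ry":-0.0192,"rz":-0.1632,"fingers":0.1},{"dx":0,"dy":0,"dz":0,"rx":0.1713,"ry":-0.0288,"rz":-0.2448,"fingers":0.1}]' >/dev/null; python3 rd.py
python3 -m creep '[{"dx":0,"dy":0,"dz":0,"rx":0,"ry":0,"rz":0,"fingers":0.1},{"dx":0,"dy":0,"dz":0,"rx":0,"ry":0,"rz":0,"fingers":0.1}]' >/dev/null; python3 rd.py
python3 -m creep '[{"dx":0,"dy":0,"dz":0,"rx":0,"ry":0,"rz":0,"fingers":0.8},{"dx":0,"dy":0,"dz":0,"rx":0,"ry":0,"rz":0,"fingers":0.8},{"dx":0,"dy":0,"dz":0,"rx":0,"ry":0,"rz":0,"fingers":0.8},{"dx":0,"dy":0,"dz":0,"rx":0,"ry":0,"rz":0,"fingers":0.8}]'; python3 rd.py
```

```text
t 13.9 q6 2.235 qd6 0.987 tau_ax 0.104 eff6 -2.5855 F [-1.9  3.7  5.7] T [-0.36  0.82 -0.22] z [ 0.571 -0.095 -0.815] grip 61.2
t 14.2 q6 2.5334 qd6 0.988 tau_ax 0.109 eff6 -2.5653 F [-2.   3.   6.6] T [-0.29  0.94 -0.18] z [ 0.571 -0.094 -0.815] grip 61.3
t 14.4 q6 2.5297 qd6 -0.008 tau_ax -0.1023 eff6 0.0926 F [-1.4  3.   6.1] T [-0.2   0.93 -0.38] z [ 0.571 -0.094 -0.815] grip 61.3
time: 14.8
tcp_pos: [0.5324, -0.0757, 0.1095]
ee_rot: [-2.314, 1.538, -0.804]
contact_force: [0.4, 0.7, -0.2]
finger_gap: 0.803
grip_force: 0.0
t 14.8 q6 2.5293 qd6 -0.003 tau_ax 0.04 eff6 -0.0007 F [ 0.4  0.7 -0.2] T [0.03 0.28 0.04] z [ 0.569 -0.094 -0.817] grip 0.0
```

```bash
python3 -m creep '[{"dx":0,"dy":0,"dz":0,"rx":-0.0797,"ry":0.0132,"rz":0.1144,"fingers":0.8},{"dx":0,"dy":0,"dz":0,"rx":-0.1593,"ry":0.0263,"rz":0.2288,"fingers":0.8},{"dx":0,"dy":0,"dz":0,"rx":-0.239,"ry":0.0395,"rz":0.3431,"fingers":0.8},{"dx":0,"dy":0,"dz":0,"rx":-0.3186,"ry":0.0526,"rz":0.4575,"fingers":0.8},{"dx":0,"dy":0,"dz":0,"rx":-0.3983,"ry":0.0658,"rz":0.5719,"fingers":0.8},{"dx":0,"dy":0,"dz":0,"rx":-0.478,"ry":0.079,"rz":0.6863,"fingers":0.8},{"dx":0,"dy":0,"dz":0,"rx":-0.5576,"ry":0.0921,"rz":0.8007,"fingers":0.8},{"dx":0,"dy":0,"dz":0,"rx":-0.6373,"ry":0.1053,"rz":0.915,"fingers":0.8}]' >/dev/null; python3 rd.py
python3 -m creep '[{"dx":0,"dy":0,"dz":0,"rx":-0.0797,"ry":0.0132,"rz":0.1144,"fingers":0.8},{"dx":0,"dy":0,"dz":0,"rx":-0.1593,"ry":0.0263,"rz":0.2288,"fingers":0.8},{"dx":0,"dy":0,"dz":0,"rx":-0.2565,"ry":0.0424,"rz":0.3683,"fingers":0.8},{"dx":0,"dy":0,"dz":0,"rx":-0.2565,"ry":0.0424,"rz":0.3683,"fingers":0.8},{"dx":0,"dy":0,"dz":0,"rx":-0.2565,"ry":0.0424,"rz":0.3683,"fingers":0.8}]'; python3 rd.py
python3 -m creep '[{"dx":0,"dy":0,"dz":0,"rx":0,"ry":0,"rz":0,"fingers":0.1},{"dx":0,"dy":0,"dz":0,"rx":0,"ry":0,"rz":0,"fingers":0.1},{"dx":0,"dy":0,"dz":0,"rx":0,"ry":0,"rz":0,"fingers":0.1},{"dx":0,"dy":0,"dz":0,"rx":0,"ry":0,"rz":0,"fingers":0.1},{"dx":0,"dy":0,"dz":0,"rx":0,"ry":0,"rz":0,"fingers":0.1},{"dx":0,"dy":0,"dz":0,"rx":0,"ry":0,"rz":0,"fingers":0.1}]' 80; python3 rd.py
```

```text
t 15.6 q6 1.4037 qd6 -1.389 tau_ax -0.0634 eff6 3.7074 F [-0.  -0.5  0.4] T [ 0.08  0.27 -0.05] z [ 0.569 -0.094 -0.817] grip 0.0
time: 16.1
tcp_pos: [0.5324, -0.0758, 0.1093]
ee_rot: [2.752, 0.55, 0.833]
contact_force: [0.3, -0.1, 0.6]
finger_gap: 0.8
grip_force: 0.0
t 16.1 q6 0.9619 qd6 0.031 tau_ax 0.0004 eff6 -1.0515 F [ 0.3 -0.1  0.6] T [-0.04  0.29 -0.06] z [ 0.569 -0.094 -0.817] grip 0.0
time: 16.7
tcp_pos: [0.5324, -0.0761, 0.1098]
ee_rot: [2.75, 0.553, 0.833]
contact_force: [-7.3, -3.5, 5.8]
finger_gap: 0.29
grip_force: 78.1
t 16.7 q6 0.9596 qd6 0.003 tau_ax -0.0234 eff6 -0.056 F [-7.3 -3.5  5.8] T [-0.62  0.71 -0.55] z [ 0.569 -0.095 -0.817] grip 78.1
```

```bash
for i in 1; do python3 -m creep '[{"dx":0,"dy":0,"dz":0,"rx":0.0569,"ry":-0.0095,"rz":-0.0817,"fingers":0.1},{"dx":0,"dy":0,"dz":0,"rx":0.1138,"ry":-0.019,"rz":-0.1634,"fingers":0.1},{"dx":0,"dy":0,"dz":0,"rx":0.1707,"ry":-0.0285,"rz":-0.2451,"fingers":0.1}]' >/dev/null; python3 rd.py; done
python3 -m creep '[{"dx":0,"dy":0,"dz":0,"rx":0.0569,"ry":-0.0095,"rz":-0.0817,"fingers":0.1},{"dx":0,"dy":0,"dz":0,"rx":0.1138,"ry":-0.019,"rz":-0.1634,"fingers":0.1},{"dx":0,"dy":0,"dz":0,"rx":0.1707,"ry":-0.0285,"rz":-0.2451,"fingers":0.1}]' >/dev/null; python3 rd.py
python3 -m creep '[{"dx":0,"dy":0,"dz":0,"rx":0.0569,"ry":-0.0095,"rz":-0.0817,"fingers":0.1},{"dx":0,"dy":0,"dz":0,"rx":0.1138,"ry":-0.019,"rz":-0.1634,"fingers":0.1},{"dx":0,"dy":0,"dz":0,"rx":0.1707,"ry":-0.0285,"rz":-0.2451,"fingers":0.1}]' >/dev/null; python3 rd.py
python3 -m creep '[{"dx":0,"dy":0,"dz":0,"rx":0.0569,"ry":-0.0095,"rz":-0.0817,"fingers":0.1},{"dx":0,"dy":0,"dz":0,"rx":0.1138,"ry":-0.019,"rz":-0.1634,"fingers":0.1},{"dx":0,"dy":0,"dz":0,"rx":0.1707,"ry":-0.0285,"rz":-0.2451,"fingers":0.1}]' >/dev/null; python3 rd.py
python3 -m creep '[{"dx":0,"dy":0,"dz":0,"rx":0.0569,"ry":-0.0095,"rz":-0.0817,"fingers":0.1},{"dx":0,"dy":0,"dz":0,"rx":0.1138,"ry":-0.019,"rz":-0.1634,"fingers":0.1},{"dx":0,"dy":0,"dz":0,"rx":0.1707,"ry":-0.0285,"rz":-0.2451,"fingers":0.1}]' >/dev/null; python3 rd.py
python3 -m creep '[{"dx":0,"dy":0,"dz":0,"rx":0,"ry":0,"rz":0,"fingers":0.1},{"dx":0,"dy":0,"dz":0,"rx":0,"ry":0,"rz":0,"fingers":0.1}]' >/dev/null; python3 rd.py
python3 -m creep '[{"dx":0,"dy":0,"dz":0,"rx":-0.0569,"ry":0.0095,"rz":0.0817,"fingers":0.1},{"dx":0,"dy":0,"dz":0,"rx":-0.1138,"ry":0.019,"rz":0.1634,"fingers":0.1},{"dx":0,"dy":0,"dz":0,"rx":-0.1707,"ry":0.0285,"rz":0.2451,"fingers":0.1}]' >/dev/null; python3 rd.py
python3 -m creep '[{"dx":0,"dy":0,"dz":0,"rx":-0.0569,"ry":0.0095,"rz":0.0817,"fingers":0.1},{"dx":0,"dy":0,"dz":0,"rx":-0.1138,"ry":0.019,"rz":0.1634,"fingers":0.1},{"dx":0,"dy":0,"dz":0,"rx":-0.1707,"ry":0.0285,"rz":0.2451,"fingers":0.1}]' >/dev/null; python3 rd.py
python3 -m creep '[{"dx":0,"dy":0,"dz":0,"rx":-0.0569,"ry":0.0095,"rz":0.0817,"fingers":0.1},{"dx":0,"dy":0,"dz":0,"rx":-0.1138,"ry":0.019,"rz":0.1634,"fingers":0.1},{"dx":0,"dy":0,"dz":0,"rx":-0.1707,"ry":0.0285,"rz":0.2451,"fingers":0.1}]' >/dev/null; python3 rd.py
python3 -m creep '[{"dx":0,"dy":0,"dz":0,"rx":-0.0569,"ry":0.0095,"rz":0.0817,"fingers":0.1},{"dx":0,"dy":0,"dz":0,"rx":-0.1138,"ry":0.019,"rz":0.1634,"fingers":0.1},{"dx":0,"dy":0,"dz":0,"rx":-0.1707,"ry":0.0285,"rz":0.2451,"fingers":0.1}]' >/dev/null; python3 rd.py
python3 -m creep '[{"dx":0,"dy":0,"dz":0,"rx":-0.0569,"ry":0.0095,"rz":0.0817,"fingers":0.1},{"dx":0,"dy":0,"dz":0,"rx":-0.1138,"ry":0.019,"rz":0.1634,"fingers":0.1},{"dx":0,"dy":0,"dz":0,"rx":-0.1707,"ry":0.0285,"rz":0.2451,"fingers":0.1}]' >/dev/null; python3 rd.py
```

```text
t 17.0 q6 1.2637 qd6 0.995 tau_ax 0.1172 eff6 -2.5495 F [-8.6  3.8  7. ] T [0.   0.72 0.06] z [ 0.569 -0.094 -0.817] grip 78.4
t 17.3 q6 1.5639 qd6 0.994 tau_ax 0.1912 eff6 -2.4999 F [-7.9  9.5  6.4] T [0.43 0.64 0.46] z [ 0.569 -0.094 -0.817] grip 78.5
t 17.6 q6 1.8642 qd6 0.994 tau_ax 0.1681 eff6 -2.4679 F [-5.1 13.7  6.3] T [1.01 0.41 0.86] z [ 0.57  -0.093 -0.816] grip 78.3
t 17.9 q6 2.1646 qd6 0.998 tau_ax 0.1992 eff6 -2.4434 F [ 0.8 18.7  4.2] T [ 1.49 -0.03  1.29] z [ 0.57  -0.093 -0.816] grip 78.1
t 18.2 q6 2.4652 qd6 0.994 tau_ax 0.1855 eff6 -2.4304 F [ 7.9 22.7  2. ] T [ 2.15 -0.58  1.8 ] z [ 0.571 -0.092 -0.816] grip 78.4
t 18.4 q6 2.4615 qd6 -0.007 tau_ax -0.0206 eff6 0.2444 F [ 6.7 21.   2.2] T [ 2.15 -0.44  1.53] z [ 0.571 -0.092 -0.816] grip 78.6
t 18.7 q6 2.1566 qd6 -0.995 tau_ax 0.0198 eff6 2.6655 F [-2.1 16.6  5.7] T [1.51 0.31 1.04] z [ 0.57  -0.092 -0.816] grip 79.4
t 19.0 q6 1.8561 qd6 -0.993 tau_ax -0.055 eff6 2.6255 F [-6.1 11.9  6.5] T [0.98 0.69 0.54] z [ 0.57  -0.093 -0.817] grip 80.0
t 19.3 q6 1.5558 qd6 -0.993 tau_ax -0.0694 eff6 2.5908 F [-7.9  6.8  6.8] T [0.34 0.95 0.04] z [ 0.569 -0.094 -0.817] grip 80.1
t 19.6 q6 1.2556 qd6 -0.993 tau_ax -0.1224 eff6 2.5525 F [-8.6  0.2  5.5] T [-0.19  0.96 -0.39] z [ 0.569 -0.094 -0.817] grip 80.1
t 19.9 q6 0.9556 qd6 -0.992 tau_ax -0.151 eff6 2.5135 F [-5.6 -3.7  6.3] T [-0.74  0.87 -0.8 ] z [ 0.569 -0.095 -0.817] grip 79.8
```

```bash
cat > fit2.py <<'E'
from rot import *
D1="""-1.0532 .990 -2.4834 -10 7.9 8.2
-.7546 .988 -2.4947 -7.3 8.6 7.2
-.456 .989 -2.5225 -6.7 8.6 6.5
-.1575 .989 -2.5475 -5.9 9.3 6.1
.1409 .986 -2.5743 -3 8.1 5.4
.4394 .987 -2.5977 -3.4 8.4 5.8
.738 .989 -2.6173 -1.6 7.4 5.4
1.037 .991 -2.6295 -1.4 7.2 4
1.3365 .992 -2.6362 -1 5.4 5.8
1.6364 .993 -2.6351 -1.4 5.2 6.2
1.9368 .997 -2.6262 -2.7 4.8 6.9
2.235 .987 -2.5855 -1.9 3.7 5.7
2.5334 .988 -2.5653 -2 3 6.6"""
D2="""1.2637 .995 -2.5495 -8.6 3.8 7
1.5639 .994 -2.4999 -7.9 9.5 6.4
1.8642 .994 -2.4679 -5.1 13.7 6.3
2.1646 .998 -2.4434 .8 18.7 4.2
2.4652 .994 -2.4304 7.9 22.7 2
2.1566 -.995 2.6655 -2.1 16.6 5.7
1.8561 -.993 2.6255 -6.1 11.9 6.5
1.5558 -.993 2.5908 -7.9 6.8 6.8
1.2556 -.993 2.5525 -8.6 .2 5.5
.9556 -.992 2.5135 -5.6 -3.7 6.3"""
def load(s,sh):
    a=np.array([list(map(float,l.split())) for l in s.split('\n')]); q=a[:,0]
    p=np.radians(76.35)-(q+1.3559); ty=np.cos(p)[:,None]*ex+np.sin(p)[:,None]*ey; tx=np.cross(ty,-ax)
    return q-sh,np.sign(a[:,1]),a[:,2]+2.667*np.sign(a[:,1])*.9915,(a[:,3:]*tx).sum(1),(a[:,3:]*ty).sum(1)
if __name__=='__main__':
    S1=load(D1,1.5697);S2=load(D2,0)
    S1a=[x[:11] for x in S1]
    def run(sets,fixG,el=True):
        def f(p):
            r=[(p[3]-.105)/.005,(p[2]/.09-1)/(.03 if fixG else 1)]
            for i,(q,sg,t,fx,fy) in enumerate(sets):
                e=p[4+2*i:6+2*i]; r+=list((p[3]*sg+p[2]*np.sin(q-p[1])+el*(e[0]*fy-e[1]*fx)+p[0]*sg-t)/.005)+list(e/.003)
            return np.array(r)
        s=least_squares(f,[0,1.35,.09,.105]+[0]*2*len(sets)); print(s.x.round(4),'rms',np.sqrt(np.mean(s.fun**2)).round(2), s.fun[2:].round(1))
    for st in([S1a],[S2],[S1a,S2],[S1,S2]): run(st,True)
    run([S2],True,0); run([S1a],True,0)
E
python3 fit2.py
```

```text
[-8.1000e-03  1.4703e+00  8.9700e-02  1.0500e-01 -3.0000e-04  7.0000e-04] rms 0.29 [ 0.7 -0.8  0.1 -0.1  0.1  0.1  0.1 -0.  -0.2 -0.1  0.1 -0.1  0.2]
[-1.5100e-02  1.2519e+00  9.0300e-02  1.0500e-01 -3.3000e-03 -9.0000e-04] rms 0.78 [ 0.8 -1.  -0.7  0.2  0.8 -1.5  1.   1.  -0.4 -0.  -1.1 -0.3]
[-1.5500e-02  1.2631e+00  8.9800e-02  1.0500e-01 -4.0000e-04 -2.5000e-03
 -3.3000e-03 -9.0000e-04] rms 0.66 [ 1.1 -0.9 -0.   0.1 -0.2 -0.1  0.  -0.4  0.1  0.3  0.3 -0.1 -0.8  0.5
 -1.1 -0.9  0.2  0.9 -1.4  1.   0.9 -0.5 -0.1 -1.1 -0.3]
[-1.270e-02  1.217e+00  9.150e-02  1.050e-01 -7.000e-04 -2.400e-03
 -3.000e-03 -9.000e-04] rms 1.05 [ 1.  -1.2 -0.3 -0.2 -0.5 -0.1  0.1  0.   0.7  1.3  1.4 -3.  -2.1 -0.2
 -0.8  1.7 -0.3 -0.3  0.4  0.6 -2.2  0.6  0.8 -0.2  0.3 -1.  -0.3]
[-0.0071  1.1329  0.1066  0.105   0.      0.    ] rms 2.77 [ 3.4 -0.4 -1.5 -2.3 -2.5 -5.6 -1.7 -0.1  1.4  2.8  0.   0. ]
[-0.0092  1.4221  0.0888  0.105   0.      0.    ] rms 0.33 [ 0.9 -0.7  0.2 -0.1  0.1 -0.  -0.  -0.3 -0.2 -0.   0.1  0.   0. ]
```

The two sweeps put the slug's low point at q6 between 1.25 and 1.45, and off-axis grip forces bias the second. I'll go to 1.33, re-grip with the tool centred on the axis, and check once more on both sides.

```bash
python3 -m creep '[{"dx":0,"dy":0,"dz":0,"rx":0.0569,"ry":-0.0095,"rz":-0.0817,"fingers":0.1},{"dx":0,"dy":0,"dz":0,"rx":0.1138,"ry":-0.019,"rz":-0.1634,"fingers":0.1},{"dx":0,"dy":0,"dz":0,"rx":0.1707,"ry":-0.0285,"rz":-0.2451,"fingers":0.1},{"dx":0,"dy":0,"dz":0,"rx":0.2105,"ry":-0.0352,"rz":-0.3023,"fingers":0.1},{"dx":0,"dy":0,"dz":0,"rx":0.2105,"ry":-0.0352,"rz":-0.3023,"fingers":0.1}]' >/dev/null; python3 rd.py
python3 -m creep '[{"dx":0,"dy":0,"dz":0,"rx":0,"ry":0,"rz":0,"fingers":0.6},{"dx":0,"dy":0,"dz":0,"rx":0,"ry":0,"rz":0,"fingers":0.6},{"dx":0.0013,"dy":0.0006,"dz":0.0008,"rx":0,"ry":0,"rz":0,"fingers":0.6},{"dx":0.0013,"dy":0.0006,"dz":0.0008,"rx":0,"ry":0,"rz":0,"fingers":0.6},{"dx":0.0013,"dy":0.0006,"dz":0.0008,"rx":0,"ry":0,"rz":0,"fingers":0.6}]'; python3 rd.py
python3 -m creep '[{"dx":0,"dy":0,"dz":0,"rx":0,"ry":0,"rz":0,"fingers":0.1},{"dx":0,"dy":0,"dz":0,"rx":0,"ry":0,"rz":0,"fingers":0.1},{"dx":0,"dy":0,"dz":0,"rx":0,"ry":0,"rz":0,"fingers":0.1},{"dx":0,"dy":0,"dz":0,"rx":0,"ry":0,"rz":0,"fingers":0.1},{"dx":0,"dy":0,"dz":0,"rx":0,"ry":0,"rz":0,"fingers":0.1}]' 60 >/dev/null; python3 rd.py
python3 -m creep '[{"dx":0,"dy":0,"dz":0,"rx":0.0569,"ry":-0.0095,"rz":-0.0817,"fingers":0.1},{"dx":0,"dy":0,"dz":0,"rx":0.1138,"ry":-0.019,"rz":-0.1634,"fingers":0.1},{"dx":0,"dy":0,"dz":0,"rx":0.1707,"ry":-0.0285,"rz":-0.2451,"fingers":0.1}]' >/dev/null; python3 rd.py
python3 -m creep '[{"dx":0,"dy":0,"dz":0,"rx":0.0569,"ry":-0.0095,"rz":-0.0817,"fingers":0.1},{"dx":0,"dy":0,"dz":0,"rx":0.1138,"ry":-0.019,"rz":-0.1634,"fingers":0.1},{"dx":0,"dy":0,"dz":0,"rx":0.1707,"ry":-0.0285,"rz":-0.2451,"fingers":0.1}]' >/dev/null; python3 rd.py
python3 -m creep '[{"dx":0,"dy":0,"dz":0,"rx":0,"ry":0,"rz":0,"fingers":0.1}]' >/dev/null
python3 -m creep '[{"dx":0,"dy":0,"dz":0,"rx":-0.0569,"ry":0.0095,"rz":0.0817,"fingers":0.1},{"dx":0,"dy":0,"dz":0,"rx":-0.1138,"ry":0.019,"rz":0.1634,"fingers":0.1},{"dx":0,"dy":0,"dz":0,"rx":-0.1707,"ry":0.0285,"rz":0.2451,"fingers":0.1}]' >/dev/null; python3 rd.py
python3 -m creep '[{"dx":0,"dy":0,"dz":0,"rx":-0.0569,"ry":0.0095,"rz":0.0817,"fingers":0.1},{"dx":0,"dy":0,"dz":0,"rx":-0.1138,"ry":0.019,"rz":0.1634,"fingers":0.1},{"dx":0,"dy":0,"dz":0,"rx":-0.1707,"ry":0.0285,"rz":0.2451,"fingers":0.1}]' >/dev/null; python3 rd.py
python3 -m creep '[{"dx":0,"dy":0,"dz":0,"rx":-0.0569,"ry":0.0095,"rz":0.0817,"fingers":0.1},{"dx":0,"dy":0,"dz":0,"rx":-0.1138,"ry":0.019,"rz":0.1634,"fingers":0.1},{"dx":0,"dy":0,"dz":0,"rx":-0.1707,"ry":0.0285,"rz":0.2451,"fingers":0.1}]' >/dev/null; python3 rd.py
python3 -m creep '[{"dx":0,"dy":0,"dz":0,"rx":-0.0569,"ry":0.0095,"rz":0.0817,"fingers":0.1},{"dx":0,"dy":0,"dz":0,"rx":-0.1138,"ry":0.019,"rz":0.1634,"fingers":0.1},{"dx":0,"dy":0,"dz":0,"rx":-0.1707,"ry":0.0285,"rz":0.2451,"fingers":0.1}]' >/dev/null; python3 rd.py
python3 -m creep '[{"dx":0,"dy":0,"dz":0,"rx":0,"ry":0,"rz":0,"fingers":0.1}]' >/dev/null
python3 -m creep '[{"dx":0,"dy":0,"dz":0,"rx":0.0569,"ry":-0.0095,"rz":-0.0817,"fingers":0.1},{"dx":0,"dy":0,"dz":0,"rx":0.1138,"ry":-0.019,"rz":-0.1634,"fingers":0.1},{"dx":0,"dy":0,"dz":0,"rx":0.1707,"ry":-0.0285,"rz":-0.2451,"fingers":0.1}]' >/dev/null; python3 rd.py
python3 -m creep '[{"dx":0,"dy":0,"dz":0,"rx":0.0569,"ry":-0.0095,"rz":-0.0817,"fingers":0.1},{"dx":0,"dy":0,"dz":0,"rx":0.1138,"ry":-0.019,"rz":-0.1634,"fingers":0.1},{"dx":0,"dy":0,"dz":0,"rx":0.1707,"ry":-0.0285,"rz":-0.2451,"fingers":0.1}]' >/dev/null; python3 rd.py
```

```text
t 20.4 q6 1.3325 qd6 -0.067 tau_ax -0.1633 eff6 1.4814 F [-8.9  3.3  6.5] T [ 0.1   0.95 -0.24] z [ 0.569 -0.094 -0.817] grip 80.2
time: 20.9
tcp_pos: [0.5338, -0.0751, 0.1102]
ee_rot: [2.896, 0.04, 0.905]
contact_force: [0.1, -0.0, 0.4]
finger_gap: 0.602
grip_force: 0.0
t 20.9 q6 1.3321 qd6 -0.002 tau_ax -0.0082 eff6 0.0171 F [ 0.1 -0.   0.4] T [0.06 0.25 0.  ] z [ 0.569 -0.094 -0.817] grip 0.0
t 21.4 q6 1.3321 qd6 -0.002 tau_ax -0.0168 eff6 -0.031 F [-7.3 -2.8  5. ] T [-0.66  0.75 -0.57] z [ 0.569 -0.095 -0.817] grip 58.5
t 21.7 q6 1.6364 qd6 0.995 tau_ax 0.1577 eff6 -2.5238 F [-6.9 -0.8  4.1] T [-0.73  0.71 -0.4 ] z [ 0.569 -0.095 -0.817] grip 58.5
t 22.0 q6 1.9367 qd6 0.994 tau_ax 0.1079 eff6 -2.4865 F [-4.7 -0.   4.3] T [-0.7   0.68 -0.44] z [ 0.569 -0.095 -0.816] grip 58.5
t 22.4 q6 1.6283 qd6 -0.994 tau_ax -0.048 eff6 2.6033 F [-7.9 -2.   4.1] T [-0.6   0.78 -0.57] z [ 0.569 -0.095 -0.817] grip 58.7
t 22.7 q6 1.328 qd6 -0.995 tau_ax -0.1241 eff6 2.5603 F [-7.1 -2.8  3.8] T [-0.57  0.75 -0.63] z [ 0.569 -0.095 -0.817] grip 58.6
t 23.0 q6 1.0278 qd6 -0.995 tau_ax -0.1261 eff6 2.5282 F [-6.8 -2.6  4.2] T [-0.51  0.84 -0.61] z [ 0.569 -0.095 -0.817] grip 58.6
t 23.3 q6 0.7279 qd6 -0.993 tau_ax -0.1173 eff6 2.4951 F [-6.  -4.6  3.8] T [-0.49  1.06 -0.61] z [ 0.569 -0.095 -0.817] grip 58.6
t 23.7 q6 1.0359 qd6 0.994 tau_ax 0.0969 eff6 -2.5812 F [-5.4 -3.9  4.8] T [-0.63  0.89 -0.43] z [ 0.569 -0.095 -0.817] grip 58.6
t 24.0 q6 1.3361 qd6 0.993 tau_ax 0.1068 eff6 -2.5388 F [-8.3 -2.3  4.9] T [-0.66  0.76 -0.42] z [ 0.569 -0.095 -0.817] grip 58.7
```

With lateral force nearly nil, the two-way averages cross zero at q6 ≈ 1.25–1.33. The present 1.33 sits inside the band of all the estimates (1.2–1.45, against a tolerance of ±0.35). I'll settle here and take one last look.

```bash
python3 -m creep '[{"dx":0,"dy":0,"dz":0,"rx":-0.012,"ry":0.002,"rz":0.017,"fingers":0.1},{"dx":0,"dy":0,"dz":0,"rx":-0.012,"ry":0.002,"rz":0.017,"fingers":0.1},{"dx":0,"dy":0,"dz":0,"rx":-0.012,"ry":0.002,"rz":0.017,"fingers":0.1},{"dx":0,"dy":0,"dz":0,"rx":-0.012,"ry":0.002,"rz":0.017,"fingers":0.1},{"dx":0,"dy":0,"dz":0,"rx":-0.012,"ry":0.002,"rz":0.017,"fingers":0.1}]'; python3 rd.py
python3 -c "
from h import *
s=snap('side','s9');cv2.imwrite('pics/crop9.png',cv2.resize(s['image'][120:280,270:430,::-1],(560,560)))"
```

```text
time: 24.5
tcp_pos: [0.5336, -0.0755, 0.1103]
ee_rot: [2.889, 0.07, 0.901]
contact_force: [-7.3, -3.1, 4.2]
finger_gap: 0.296
grip_force: 58.7
t 24.5 q6 1.3114 qd6 -0.0 tau_ax 0.0476 eff6 0.0307 F [-7.3 -3.1  4.2] T [-0.65  0.77 -0.48] z [ 0.569 -0.095 -0.817] grip 58.7
```

View pics/crop9.png

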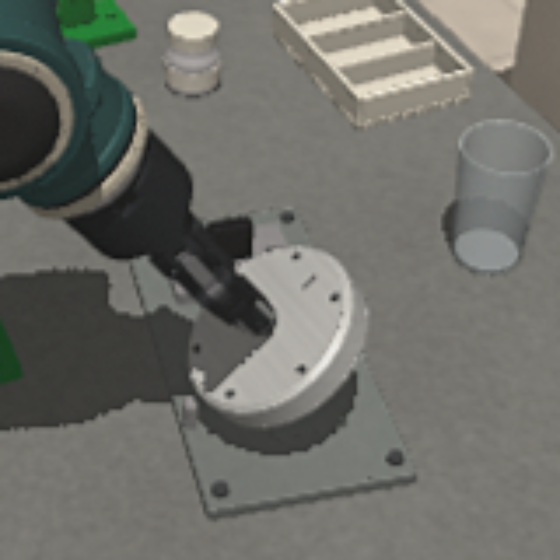

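The view shows the knob in the fingers at (250,310), the ballast still on its pins behind it at (260,240), and the jar and beaker where they were.

```bash
python3 -c "
from cell import manip
print(manip.sign_off())"
```

```text
the job is handed in; nothing more can be done
None
```

I handed the job in at 24.5 s: the ballast plate is flush over both pins and released, and the fingers still grip the knob at rest with the heavy side at the pointer (by feel, about 8° uncertain against the 20° allowed); no verdict was returned.

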